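# Unlock, jack and load the coupling test rig

### The job

Make the coupling rig ready. First free every red-headed locking pin that is stuck in the rail by rocking it along the rail to both sides, pull it straight up and put it in the blue tray; then turn the black knob until the red pointer lines up with the yellow mark, leaving the mark itself alone; then pick the test shaft up at its balance point, carry it level, and lay it in the two V saddles of the stand with its steel hub at the blue saddle. Leave the other things on the bench where they are.

Things in the scene. Friction and masses are not known exactly. Their poses are not given: they have to be found in the camera images.
- rail: fixed locking rail, 64 x 330 x 58 mm, along its own y; black walls, green fillers; origin under its centre. Pockets 1 to 3 at y = -105, 0, +105 mm, 24 mm wide in x, floor 10 mm above the table; some may be empty. Two brass jaws lap over each pin's collar and block a straight pull; rocking pushes them outwards.
- jaw1L (a joint): brass jaw on the +y side of pocket 1, m: 0 = gripping, 8.5 mm from the pocket's middle; 0.007 = out at its stop. Stiff (20 N), no spring, stays where pushed; 41.5 to 55 mm above the table. A pin comes out only when both its jaws are out by more than about 5.5 mm, so one side alone never frees it.
- jaw1R (a joint): brass jaw on the -y side of pocket 1, m: 0 = gripping, 8.5 mm from the pocket's middle; 0.007 = out at its stop. Stiff (20 N), no spring, stays where pushed; 41.5 to 55 mm above the table. A pin comes out only when both its jaws are out by more than about 5.5 mm, so one side alone never frees it.
- jaw2L (a joint): brass jaw on the +y side of pocket 2, m: 0 = gripping, 8.5 mm from the pocket's middle; 0.007 = out at its stop. Stiff (20 N), no spring, stays where pushed; 41.5 to 55 mm above the table. A pin comes out only when both its jaws are out by more than about 5.5 mm, so one side alone never frees it.
- jaw2R (a joint): brass jaw on the -y side of pocket 2, m: 0 = gripping, 8.5 mm from the pocket's middle; 0.007 = out at its stop. Stiff (20 N), no spring, stays where pushed; 41.5 to 55 mm above the table. A pin comes out only when both its jaws are out by more than about 5.5 mm, so one side alone never frees it.
- jaw3L (a joint): brass jaw on the +y side of pocket 3, m: 0 = gripping, 8.5 mm from the pocket's middle; 0.007 = out at its stop. Stiff (20 N), no spring, stays where pushed; 41.5 to 55 mm above the table. A pin comes out only when both its jaws are out by more than about 5.5 mm, so one side alone never frees it.
- jaw3R (a joint): brass jaw on the -y side of pocket 3, m: 0 = gripping, 8.5 mm from the pocket's middle; 0.007 = out at its stop. Stiff (20 N), no spring, stays where pushed; 41.5 to 55 mm above the table. A pin comes out only when both its jaws are out by more than about 5.5 mm, so one side alone never frees it.
- pin1: locking pin in pocket 1 at the start, 105 mm long, 0.25 kg, z along it, origin 50 mm above its foot's bottom: foot rounded (radius 8 mm) to rock about own x; shank 20 (x) by 16 mm (y); collar 27 mm wide (y) 18 to 28 mm above the foot; red head 24 (x) by 36 mm (y), 80 to 105 mm above the foot. Leaning it 0.2 rad along y pushes that side's jaw to its stop
- pin2: locking pin in pocket 2 at the start, as pin1. Absent in some runs
- pin3: locking pin in pocket 3 at the start, as pin1. Absent in some runs
- tray: loose blue open tray, 200 x 160 x 35 mm outside (x, y, z), walls and floor 5 mm, about 0.6 kg; origin under its centre (on the table)
- knob_grip (a point): on the knob's upright axis at gripping height, 67 mm above the table; turns with the knob: x along its bar grip, 42 mm long, 14 mm thick, top 74 mm above the table. On a fixed green base 150 x 170 x 30 mm. Turning clockwise from above moves the pointer 8 mm per rad towards mark_tip's +y, anticlockwise back; 6.28 rad in all from the start; stays put
- pointer_tip (a point): tip of the red pointer on the knob side of the scale, 75 mm from the knob, 42.5 mm above the table; moves along its own y, axes as mark_tip
- mark_tip (a point): tip of the yellow set mark on the far side of the scale, 42.5 mm above the table; axes as the slide base. It starts 12 to 32 mm on the +y side of the pointer, is set already and must not be moved
- stand: fixed bearing stand with black base 190 x 80 x 12 mm (x, y, z) and two V saddles, 12 mm thick, at x = +75 mm (blue) and x = -75 mm (grey); each V opens upwards at 90 degrees, 51 mm wide at its mouth, about 89 mm above the table; origin under its centre on the table; a seated shaft's axis lies along own x 75 mm above the table
- shaft: loose test shaft, 250 mm, 0.5 kg, along own x, origin on its axis at mid-length (24 mm above the table lying on its hubs): aluminium bar of 16 mm diameter, bare from x = -105 to +95 mm; dark steel square hub, 48 x 48 x 30 mm, at the +x end; light orange plastic hub, 48 x 48 x 20 mm, at the -x end. Balances at x = +43 mm
- steel_hub (a point): centre of the steel hub, 110 mm along +x from the shaft's origin
- bolt1: standing steel bolt, head 24 mm down, 65 mm tall, not part of the job; leave it alone; origin under its centre
- bolt2: standing steel bolt, head 24 mm down, 65 mm tall, not part of the job; leave it alone; origin under its centre
- pillow_block: green bearing block, 50 x 130 x 81 mm, not part of the job; leave it alone; origin under its centre
- spacer_ring: aluminium spacer ring, 60 mm across, 24 mm high, not part of the job; leave it alone; origin under its centre
- level: yellow spirit level, 30 x 190 x 45 mm, not part of the job; leave it alone; origin under its centre
- wrench: steel wrench, 180 mm, not part of the job; leave it alone; origin under its centre
- grease_tin: red tin, 70 mm across, 70 mm high, not part of the job; leave it alone; origin under its centre
Things that resemble listed ones, but are neither listed nor needed, are in the scene too. What is shaped like the pin3 but purple or white is not meant.

How it is judged (in metres and radians):
On the way, in this order (a step that is already met when the one before it is completed fails the run):
1. every pin that is present lies in the tray, let go (x of pin1 in the frame of tray between -0.095 and 0.095 m and y of pin1 in the frame of tray between -0.075 and 0.075 m and z of pin1 in the frame of tray between 0 and 0.06 m and contact force between each of pin1, pin2, pin3 and the fingers below 0.1 N and x of pin2 in the frame of tray between -0.095 and 0.095 m and y of pin2 in the frame of tray between -0.075 and 0.075 m and z of pin2 in the frame of tray between 0 and 0.06 m and x of pin3 in the frame of tray between -0.095 and 0.095 m and y of pin3 in the frame of tray between -0.075 and 0.075 m and z of pin3 in the frame of tray between 0 and 0.06 m), for 0.3 s.
2. the pointer is in line with the mark (within 2 mm) (y of pointer_tip in the frame of mark_tip between -0.002 and 0.002 m), for 0.3 s.
3. the shaft is carried level (within 0.15 rad), its axis over 90 mm above the table, gripped within 20 mm of its balance point (height (world z) of shaft above 0.09 m and angle between shaft's own x axis and vertical between 1.42 and 1.72 rad and x of the grasp point in the frame of shaft between 0.023348 and 0.063348 m), for 0.4 s.
At the end, for the whole second after the job is handed in: Every pin present has its middle inside the tray, under 60 mm above its underside; pointer within 2 mm of the mark; shaft at rest in both V saddles (axis within 4 mm and 0.06 rad of its seated line, middle within 30 mm of the stand's), steel hub at the blue saddle; all let go (all of step 1 and all of step 2 and x of shaft in the frame of stand between -0.03 and 0.03 m and y of shaft in the frame of stand between -0.004 and 0.004 m and z of shaft in the frame of stand between 0.071 and 0.079 m and angle between the x axis of shaft and the x axis of stand, either way round below 0.06 rad and x of steel_hub in the frame of stand above 0.05 m and contact force between shaft and the fingers below 0.1 N and linear speed of shaft below 0.02 m/s); the robot touches nothing.
It fails at once if the yellow mark is moved (over 3 mm) (distance of mark_tip from where it was at the start of the episode above 0.003 m).
It fails at once if a bystander is disturbed (moved over 30 mm) (distance of any of bolt1, bolt2, pillow_block, spacer_ring, level, wrench, grease_tin from where it was at the start of the episode above 0.03 m).
Of pin1, pin2, pin3 only 2 to 3 are there at a start; the rules pass over those that are not, and their reading is None.
At some moment in a run one of tray may be knocked a few centimetres aside while the robot is not near it.
Once in a run the grip may slacken for a moment while it holds something.
It also fails if it takes over 210 s, if anything falls off the work surface, if the arm or the gripper's body presses on something with over 40 N, if the wrist force passes 120 N, or if a joint passes its speed limit or range.

### The arm

A 6-joint arm with a two-finger parallel gripper is mounted at the origin on the work surface. World frame = base frame: x ahead of the robot, y to its left, z up, the work surface at z = 0. Lengths are in mm, angles in rad, forces in N, time in s.
With the tool pointing down it reaches from about 350 to 975 mm from the base axis. Payload 7.1 kg.
Tool frame: the origin (TCP) lies at the very end of the fingers, on their centre line; the grasp point (between the pads) lies 19 mm behind it; x points along the fingers, y is the direction in which the jaws open and shut, and the axes are right-handed (so a half turn about x gives the same grasp; the last joint's range is limited). The gripper opens to 88 mm and grips with 3 to 60 N. Pads are 20 mm wide; open, the fingers measure 115 mm over their backs; the gripper's body (75 mm by 178 mm) begins 61 mm behind the grasp point.
Start: joints at [1.17, 0.423, 1.63, -0, 1.089, -0.019], TCP at [232.837, 579.993, 196.975] pointing down, gripper open.
Joint ranges: [-3, 3], [-0.9, 2.11], [0.09, 2.58], [-1.31, 4.45], [0.11, 2.69], [-2.54, 2.54]. Speed limits (rad/s): [2.39, 2.39, 3.01, 3.14, 3.14, 3.14].

### API

Orientations are given as a rotation vector (axis times angle).
In Python, from workcell import ctrl gives the robot as it stands. The module is installed in compiled form; this text tells all that it offers.
- The arm moves only by the tool carry_out, never from a script. Its argument "commands" is a list of rows, each a list of 6 numbers: the shift along the tool's x, y, z in m, then the turn, a rotation vector about the tool's x, y, z in degrees. In form: [[tx, ty, tz, rx, ry, rz], ...]. A call has 1 to 8 rows; each row shifts and turns the pose as measured when the row begins, along the tool's axes as they then stand; what a row does not reach is not made up. A row lasts 1/8 s, in which the tool goes at most 62.5 mm and 10.7 degrees, less where a joint would pass 70% of its speed; a pose out of reach is approached as far as the arm can. A call with a gripper value outside its range is refused whole. "grip" is the closure, from 0 (fully open) to 1 (shut), set as the call begins (left out, the last holds). The fingers move at their own pace and stop on an object; the grip force is fixed at half the most. Time passes only in rows, so rows that do not move let the fingers close. It gives the time, the measured TCP pose, the force and the opening at its end, in the units of the state.
- ctrl.get_obs(): the state, without advancing time (a new reading comes with each control period).
- ctrl.get_image(name): name is "side" or "top" or "wrist"; returns a dict with "pixels" (400x640x3 uint8, blue, green, red), "intrinsics" (3x3 intrinsics, pixels), "dist_coeffs" ([k1, k2, p1, p2, k3] as OpenCV has them; the pictures are not rectified), "rvec" (rotation vector, rad) and "tvec" (3), from world to camera coordinates, as OpenCV has them. Camera axes: x right, y down, z forward; pixel columns grow to the right and rows downward; lengths in mm; the calibration is good to about 2 mm. A picture is of the moment at which its call begins. There is no depth.
- ctrl.close_job(): hands the job in, once; it reports no verdict.
The state is a dict: "t": time; "qpos": joint angles; "qvel": joint speeds; "joint_torque": joint torques, N m; "ee_pos": TCP position; "orientation": TCP orientation; "ft_force": force on the tool from outside, world axes, zero at the start; "moment": the same for the moment, N m; "width": finger opening in mm.
Only numpy, scipy, OpenCV 4.12 (cv2) and the standard library are available. Lean on these libraries where they do the work, as an engineer would, in place of code of your own. Each camera call takes 0.05 s, during which the arm holds its last target. There are 200 camera calls.

## Working session

There is one attempt and no reset: what is moved stays moved. The work goes in short steps, Python scripts to look and compute and a tool call to move; the robot and the scene stay as the last step left them, time stands still between calls to the robot, and variables do not carry over. Pictures are saved under pics/ and viewed, about 12 in all and at most 16, crops included, and the job is handed in when it is done.

Besides the shell and the picture viewer there is one more tool, called after ">>>" as name([rows], argument=value, ...), one row to a line, values as JSON. carry_out: Moves the arm, as the interface text tells. Its arguments: {"type":"object","properties":{"commands":{"type":"array"},"grip":{"type":"number"}},"required":["commands"]}

```bash
mkdir -p pics
cat > h.py <<'E'
import numpy as np, cv2
from workcell import ctrl
from scipy.spatial.transform import Rotation as R
def snap(n,save=None):
    im=ctrl.get_image(n)
    im={k:np.array(v) for k,v in im.items()}
    if save: cv2.imwrite(f'pics/{save}.png',im['pixels']); np.savez(f'pics/{save}.npz',**im)
    return im
def load(s): return dict(np.load(f'pics/{s}.npz'))
def ray(im,uv):
    p=cv2.undistortPoints(np.array(uv,float).reshape(-1,1,2),im['intrinsics'],im['dist_coeffs']).reshape(-1,2)
    Rm=cv2.Rodrigues(im['rvec'].astype(float))[0]; c=-Rm.T@im['tvec'].reshape(3)
    d=np.c_[p,np.ones(len(p))]@Rm
    return c,d
def onz(im,uv,z):
    c,d=ray(im,uv); return c+d*((z-c[2])/d[:,2])[:,None]
def tri(im1,a,im2,b):
    c1,d1=ray(im1,a);c2,d2=ray(im2,b);d1=d1[0];d2=d2[0]
    s=np.linalg.lstsq(np.c_[d1,-d2],c2-c1,rcond=None)[0]
    p,q=c1+s[0]*d1,c2+s[1]*d2
    return (p+q)/2,np.linalg.norm(p-q)
def proj(im,P):
    return cv2.projectPoints(np.array(P,float).reshape(-1,1,3),im['rvec'].astype(float),im['tvec'].astype(float),im['intrinsics'],im['dist_coeffs'])[0].reshape(-1,2)
def toolmove(target,rotvec=None):
    o=ctrl.get_obs(); r=R.from_rotvec(o['orientation'])
    d=r.inv().apply(np.array(target)-np.array(o['ee_pos']))/1000
    return d
E
python3 - <<'E'
from h import *
for n in ('top','side','wrist'):
    im=snap(n,n+'0'); c,d=ray(im,[[320,200]]); print(n,c.round(),(d[0]).round(2))
o=ctrl.get_obs()
print({k:np.round(v,3) for k,v in o.items()})
print(R.from_rotvec(o['orientation']).as_matrix().round(3))
E
```

```text
top [ 545.   13. 1140.] [ 0.08 -0.02 -1.  ]
side [326. 726. 772.] [ 0.25 -0.7  -0.67]
wrist [154. 611. 383.] [ 0.29 -0.1  -0.95]
{'t': np.float64(0.15), 'qpos': array([ 1.17 ,  0.424,  1.631, -0.   ,  1.089, -0.019]), 'qvel': array([-0.   , -0.002, -0.002, -0.   ,  0.001,  0.   ]), 'joint_torque': array([ 1.0000e-03, -5.4498e+01, -2.7392e+01,  6.4000e-02,  2.0000e-02,
       -0.0000e+00]), 'ee_pos': array([232.679, 579.564, 196.381]), 'orientation': array([ 0.299,  1.55 , -0.3  ]), 'ft_force': array([ 1.121, -0.065,  0.08 ]), 'moment': array([-0.014, -0.003,  0.046]), 'width': np.float64(88.101)}
[[-0.     0.373  0.928]
 [-0.001  0.928 -0.373]
 [-1.    -0.001 -0.   ]]
```

View pics/top0.png

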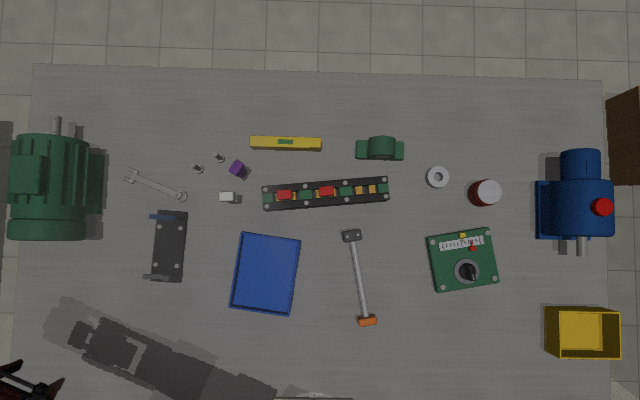

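View pics/side0.png

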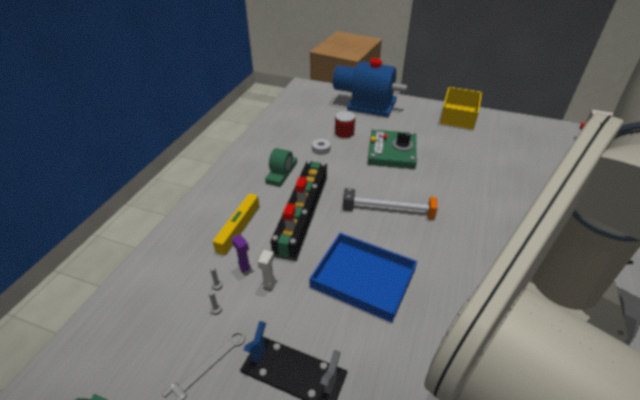

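Run:
```python
from h import *
t=load('top0');s=load('side0')
print('axes',onz(t,[[320,200],[420,200],[320,100]],0).round())
def blobs(im,lo,hi,amin=25,roi=None):
    hsv=cv2.cvtColor(im['pixels'],cv2.COLOR_BGR2HSV); m=cv2.inRange(hsv,lo,hi)
    if lo[0]==0: m|=cv2.inRange(hsv,(170,lo[1],lo[2]),(180,255,255))
    n,l,st,c=cv2.connectedComponentsWithStats(m)
    for i in range(1,n):
        if st[i,4]>=amin:
            cnt=cv2.findContours((l==i).astype('uint8'),0,2)[0][0]
            r=cv2.minAreaRect(cnt)
            yield c[i],st[i],r
for nm,im in (('top',t),('side',s)):
  for col,lo,hi in (('red',(0,150,70),(6,255,255)),('blue',(100,150,60),(125,255,255)),('orange',(7,150,120),(18,255,255)),('yellow',(20,130,100),(35,255,255))):
    for c,st,r in blobs(im,lo,hi,8):
        print(nm,col,c.round(1),st[:5],'rect',np.round(r[0],1),np.round(r[1],1),round(r[2],1))
for nm,im,boxes in (('top',t,[(255,170,145,45,5),(425,225,80,70,8),(140,205,60,85,7)]),('side',s,[(265,155,70,105,6),(335,180,110,40,6)])):
    out=[]
    for x,y,w,h,k in boxes:
        out.append(cv2.resize(im['pixels'][y:y+h,x:x+w],None,fx=k,fy=k,interpolation=cv2.INTER_CUBIC))
    H=max(o.shape[0] for o in out)
    cv2.imwrite(f'pics/{nm}_a.png',out[0]);cv2.imwrite(f'pics/{nm}_b.png',out[1])
    if len(out)>2: cv2.imwrite(f'pics/{nm}_c.png',out[2])
a=[cv2.imread(f'pics/top_{k}.png') for k in 'abc']
W=np.zeros((225+560+5,1120,3),np.uint8)
W[:225,:725]=a[0];W[230:790,:640]=a[1][:560];W[190:785,645:645+420]=a[2] if False else W[190:785,645:645+420]
cv2.imwrite('pics/mix.png',W[:790,:730])
```

```text
axes [[ 632.   -7.    0.]
 [ 639. -282.    0.]
 [ 912.   -0.    0.]]
top red [325.9 190.5] [319 186  15  10 129] rect [326.  190.5] [ 9. 14.] 90.0
top red [284.1 194. ] [277 189  15  10 126] rect [284.  193.5] [ 9. 14.] 90.0
top red [604.1 206.5] [595 198  19  18 256] rect [604.2 206.3] [17.7 17. ] 45.0
top red [472.3 247.2] [470 241   6  10  33] rect [472.5 245.5] [5. 9.] 0.0
top blue [587.2 195.6] [ 563  148   52   88 3117] rect [590.1 191.5] [51.  86.8] 2.3
top blue [544.7 215.5] [538 181  24  59 171] rect [549.5 210. ] [58.4 22. ] 88.9
top blue [264.7 274.6] [ 229  232   72   84 3892] rect [264.5 273.7] [60.  76.8] 9.1
top blue [573.  237.5] [571 236   5   4  20] rect [573.  237.5] [3. 4.] 90.0
top blue [278.3 250.5] [277 246   4   9  14] rect [278.1 250.3] [8.2 2.5] 71.6
top blue [235.3 270.1] [232 251   8  41  55] rect [235.3 271. ] [ 1.5 40.6] 9.5
top blue [230. 301.] [229 298   3   7   9] rect [230. 301.] [1.  6.2] 9.5
top orange [367.3 321.5] [359 317  18  10 115] rect [367.3 321.5] [ 6.7 17.3] 80.5
top yellow [285.1 141.4] [250 136  71  12 684] rect [285.  141.5] [70.3 10.7
[... 1495 characters left out ...]
.6] [457  88  11   4  29] rect [462.1  89.6] [10.2  2.5] 8.1
side yellow [444.2 123. ] [440 122   9   3  12] rect [444. 123.] [2. 8.] 90.0
side yellow [457.3 125.1] [455 124   6   3  11] rect [457.5 125. ] [2. 5.] 90.0
side yellow [372.6 138.3] [371 136   5   5  19] rect [373. 138.] [4. 4.] 90.0
side yellow [312.5 171.4] [309 169   8   6  42] rect [312.5 171.5] [5. 7.] 90.0
side yellow [310.1 178.5] [307 176   7   6  35] rect [310.  178.5] [5. 6.] 90.0
side yellow [234.7 220.2] [213 194  45  52 659] rect [235.2 220. ] [11.8 63.8] 37.4
side yellow [299.7 203.8] [296 202   8   5  33] rect [299.5 204. ] [4. 7.] 90.0
side yellow [287.2 232.1] [283 230  10   5  39] rect [287.5 232. ] [4. 9.] 90.0
```

View pics/mix.png

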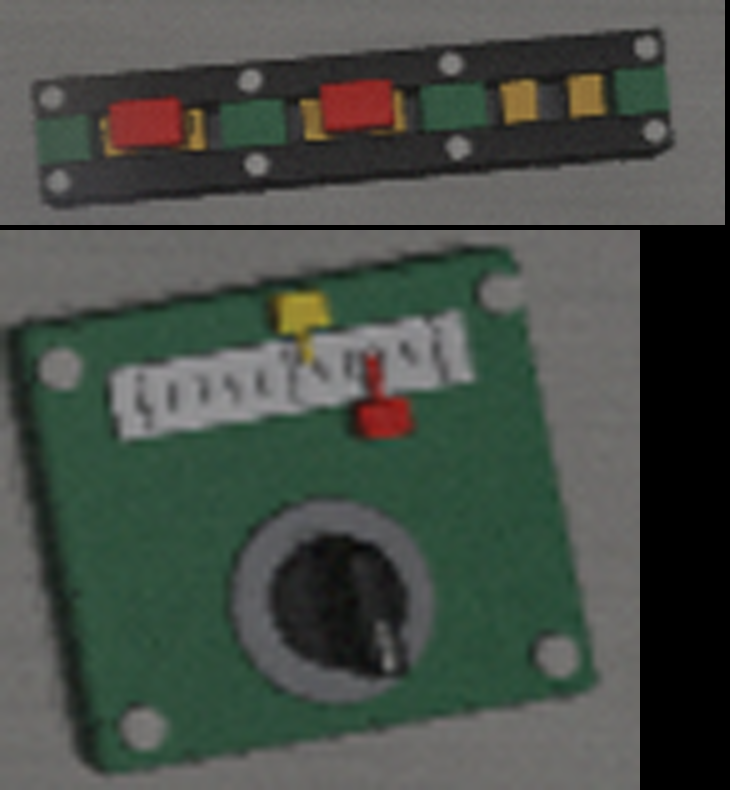

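View pics/wrist0.png

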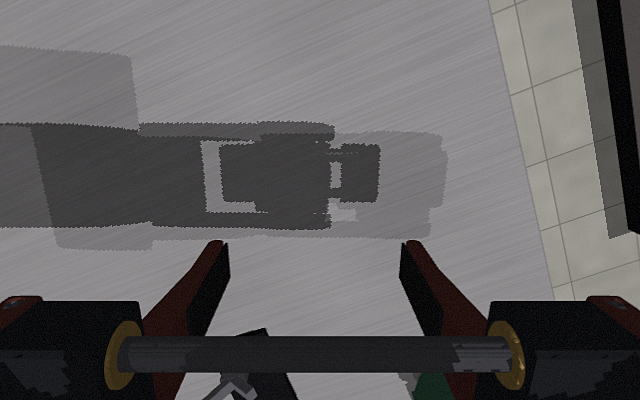

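```bash
python3 - <<'E'
from h import *
t=load('top0');s=load('side0')
f=lambda L,k,x,y:np.array(L,float)/k+[x,y]-0.4
scr=f([[52,97],[58,181],[647,47],[655,131],[250,80],[256,165],[451,64],[459,148]],5,255,170)
W=onz(t,scr,58); print('screws',W.round(1).tolist(),'ctr',W[:4].mean(0).round(1))
d=(W[0]+W[1]-W[2]-W[3])/2; d/=np.linalg.norm(d); print('rail dir',d.round(4))
c=W[:4].mean(0)
for k in(-105,0,105): print(k,(c+k*d).round(1))
for a,b in (([325.9,190.5],[300.6,184]),([284.1,194],[288.7,211.3])):
    print('pin',[np.round(x,1) for x in tri(t,a,s,b)], onz(t,[a],112).round(1))
print('mark',onz(t,f([[307,125-0]],8,425,225) if 0 else f([[307,358-230]],8,425,225),42.5).round(1),'ptr',onz(t,f([[372,358-230]],8,425,225),42.5).round(1))
k=onz(t,f([[60,368-230],[500,293-230],[143,728-230],[556,655-230]],8,425,225),30);print('knob screws',k.round(1).tolist(),k.mean(0).round(1))
print('knob ctr bar',onz(t,f([[335,600-230],[330,600-230]],8,425,225),74).round(1),'knob ring',onz(t,f([[333,600-230]],8,425,225),35).round(1))
print('tray',onz(t,[[240.5,232],[301,240.5],[290,316],[230,306]],35).round(1).tolist())
print('tri orange',tri(t,[367.3,321.5],s,[433,203]))
E
python3 - <<'E'
import cv2
t=cv2.imread('pics/top0.png')
a=cv2.resize(t[205:290,140:200],None,fx=7,fy=7,interpolation=cv2.INTER_CUBIC)
b=cv2.resize(t[225:330,335:385],None,fx=5.666,fy=5.666,interpolation=cv2.INTER_CUBIC)
import numpy as np
H=max(a.shape[0],b.shape[0]);o=np.zeros((H,a.shape[1]+b.shape[1],3),np.uint8);o[:a.shape[0],:a.shape[1]]=a;o[:b.shape[0],a.shape[1]:]=b
print(o.shape);cv2.imwrite('pics/mix2.png',o)
E
```

```text
screws [[653.1, 137.7, 58.0], [609.5, 133.1, 58.0], [687.3, -172.2, 58.0], [643.3, -176.9, 58.0], [664.7, 35.1, 58.0], [620.3, 30.8, 58.0], [675.7, -69.6, 58.0], [631.8, -74.6, 58.0]] ctr [648.3 -19.5  58. ]
rail dir [-0.1091  0.994   0.    ]
-105 [ 659.8 -123.9   58. ]
0 [648.3 -19.5  58. ]
105 [636.9  84.8  58. ]
pin [array([648.6, -19.4, 103.1]), np.float64(0.3)] [[647.9 -19.  112. ]]
pin [array([637.2,  84.6, 102.7]), np.float64(0.4)] [[636.6  84.  112. ]]
mark [[ 531.3 -385.5   42.5]] ptr [[ 531.8 -407.1   42.5]]
knob screws [[525.9, -307.3, 30.0], [554.3, -455.0, 30.0], [408.2, -335.3, 30.0], [435.0, -472.9, 30.0]] [ 480.9 -392.6   30. ]
knob ctr bar [[ 455.2 -382.9   74. ]
 [ 455.2 -381.3   74. ]] knob ring [[ 451.9 -396.7   35. ]]
tray [[540.1, 200.9, 35.0], [521.6, 41.2, 35.0], [325.6, 64.5, 35.0], [348.0, 220.8, 35.0]]
tri orange (array([ 317.48312963, -136.04624194,   40.57678416]), np.float64(1.5307739545119343))
(595, 703, 3)
```

View pics/mix2.png

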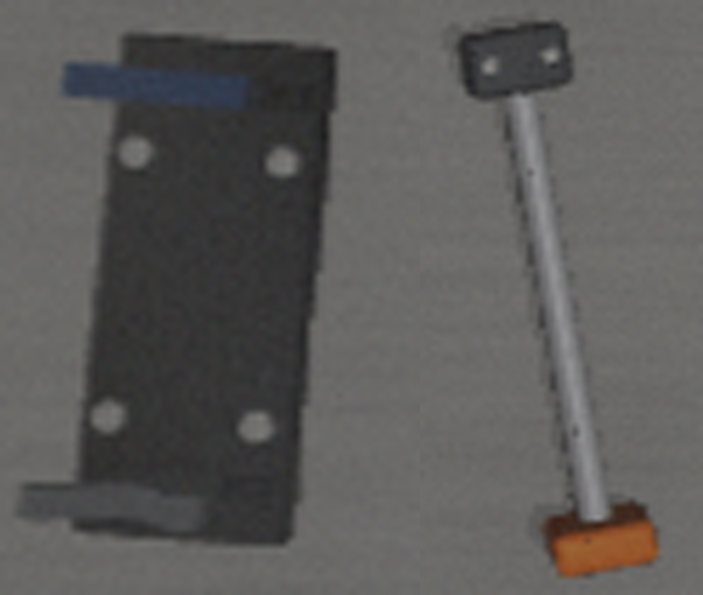

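Seen: two red pins (top view 284,194 and 326,190), third pocket empty; knob pointer right of the yellow mark by about 21 mm; shaft with its steel hub at +x; the stand's blue saddle also at +x. Moving over the first pin.

>>> carry_out([
  [0,0,0,-9.4,0,0],
  [0,0,0,-9.4,0,0],
  [0,0,0,-9.4,0,0],
  [0,-0.05,0.034,0,0,0],
  [0,-0.05,0.034,0,0,0],
  [0,-0.05,0.034,0,0,0],
  [0,-0.05,0.034,0,0,0],
  [0,-0.05,0.034,0,0,0],
], grip=0)

```text
t: 1.15
ee_pos: [435.6, 349.6, 194.5]
orientation: [-0.108, 1.57, 0.104]
ft_force: [0.2, 0.5, 0.0]
width: 88.1
```

```bash
cat > go.py <<'E'
import sys
from h import *
# go.py x y z yaw_of_tool_y(deg) tilt(deg about tool z)
a=[float(v) for v in sys.argv[1:]]
o=ctrl.get_obs(); r=R.from_rotvec(o['orientation'])
th=np.radians(a[3]); y=np.array([np.cos(th),np.sin(th),0]); x=np.array([0,0,-1.])
T=R.from_matrix(np.c_[x,y,np.cross(x,y)])
if len(a)>4: T=T*R.from_euler('z',a[4],degrees=True)
p=np.array(o['ee_pos'])
print('t',round(float(o['t']),2),'pos',p.round(1),'width',round(float(o['width']),1),'F',np.round(o['ft_force'],1),'q',np.round(o['qpos'],2))
print('shift tool m',(r.inv().apply(np.array(a[:3])-p)/1000).round(4),'turn deg',np.degrees((r.inv()*T).as_rotvec()).round(2))
E
python3 go.py 637 84.7 197 96.26
```

```text
t 1.15 pos [435.6 349.6 194.5] width 88.1 F [0.2 0.5 0. ] q [ 0.66  0.33  1.78 -0.    1.04 -1.05]
shift tool m [-0.002  -0.2897  0.1638] turn deg [ 1.5  -0.1   0.14]
```

>>> carry_out([
  [0,-0.048,0.027,0.5,0,0],
  [0,-0.048,0.027,0.5,0,0],
  [0,-0.048,0.027,0.5,0,0],
  [0,-0.048,0.027,0,0,0],
  [0,-0.048,0.027,0,0,0],
  [0,-0.048,0.027,0,0,0],
  [0,0,0,0,0,0],
])

```text
t: 2.02
ee_pos: [637.0, 69.1, 193.7]
orientation: [-0.083, 1.571, 0.079]
ft_force: [-0.1, 1.5, -0.2]
width: 88.0
```

```bash
python3 go.py 637 84.7 197 96.26; python3 -c "
from h import *
snap('wrist','w1')"
```

```text
t 2.02 pos [637.   69.1 193.7] width 88.0 F [-0.1  1.5 -0.2] q [ 0.09  0.45  1.59 -0.    1.1  -1.58]
shift tool m [-0.0033  0.0155  0.0016] turn deg [-0.34 -0.13  0.15]
```

View pics/w1.png

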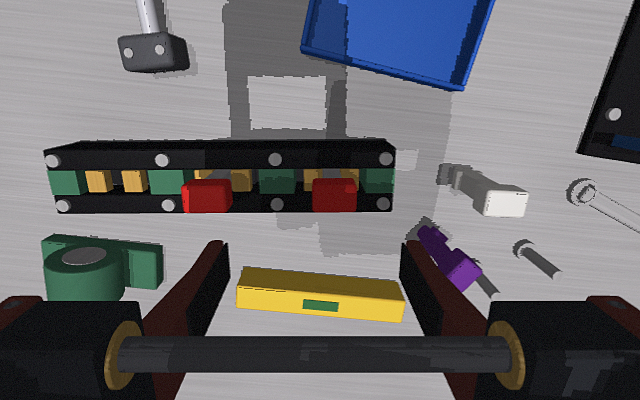

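>>> carry_out([
  [0,0.0155,0.0015,-0.3,0,0],
  [0.03,0,0,0,0,0],
  [0,0,0,0,0,0],
  [0,0,0,0,0,0],
])

```text
t: 2.58
ee_pos: [633.1, 93.8, 164.2]
orientation: [-0.092, 1.572, 0.09]
ft_force: [0.9, -0.4, 1.0]
width: 88.2
```

```bash
python3 go.py 637 84.7 86 96.26
python3 - <<'E'
from h import *
im=snap('wrist','w2'); w1=load('w1');t=load('top0')
for n,i in (('w1',w1),('w2',im)):
    hsv=cv2.cvtColor(i['pixels'],cv2.COLOR_BGR2HSV); m=cv2.inRange(hsv,(0,170,90),(5,255,255))|cv2.inRange(hsv,(173,170,90),(180,255,255))
    k,l,st,c=cv2.connectedComponentsWithStats(m)
    for j in range(1,k):
        if st[j,4]>150: print(n,c[j].round(1),st[j]); 
        if st[j,4]>150 and st[j,1]<260:
            # top face bottom corners midpoint at z=115 : use lower edge
            x,y,w,h,a=st[j]; print(onz(i,[[x,y+h-1],[x+w-1,y+h-1],[x+w/2,y+h/2]],115).round(1).tolist())
E
```

```text
t 2.58 pos [633.1  93.8 164.2] width 88.2 F [ 0.9 -0.4  1. ] q [ 0.13  0.48  1.62 -0.    1.05 -1.56]
shift tool m [ 0.0782 -0.0094  0.0031] turn deg [ 0.38 -0.21  0.04]
w1 [203.4 198.3] [ 181  179   46   34 1223]
[[659.8, -37.8, 115.0], [656.0, -1.7, 115.0], [644.3, -19.5, 115.0]]
w1 [334.2 197.4] [ 313  184   44   28 1120]
[[647.8, 68.0, 115.0], [644.1, 102.3, 115.0], [635.0, 84.2, 115.0]]
w2 [156.6 211. ] [ 131  191   52   36 1486]
[[660.2, -38.1, 115.0], [655.8, -1.2, 115.0], [644.8, -19.0, 115.0]]
w2 [301.5 211.4] [ 278  196   48   32 1311]
[[648.5, 68.0, 115.0], [644.5, 101.9, 115.0], [634.9, 84.1, 115.0]]
```

>>> carry_out([
  [0.02,-0.009,0.003,0.3,0,0],
  [0.03,0,0,0,0,0],
  [0.028,0,0,0,0,0],
  [0,0,0,0,0,0],
  [0,0,0,0,0,0],
])

```text
t: 3.25
ee_pos: [638.8, 83.6, 84.2]
orientation: [-0.087, 1.569, 0.085]
ft_force: [0.1, 0.3, -0.2]
width: 87.7
```

```bash
python3 go.py 636.3 84.8 86 96.26
```

```text
t 3.25 pos [638.8  83.6  84.2] width 87.7 F [ 0.1  0.3 -0.2] q [ 0.11  0.59  1.65 -0.    0.9  -1.57]
shift tool m [-0.0018  0.0015 -0.0024] turn deg [0.01 0.   0.05]
```

Close on the head.

>>> carry_out([
  [-0.002,0.0015,-0.002,0,0,0],
  [0,0,0,0,0,0],
  [0,0,0,0,0,0],
  [0,0,0,0,0,0],
  [0,0,0,0,0,0],
  [0,0,0,0,0,0],
], grip=0.9)

```text
t: 4.0
ee_pos: [638.6, 85.1, 89.8]
orientation: [-0.086, 1.564, 0.085]
ft_force: [0.2, 2.1, 2.4]
width: 31.6
```

```bash
python3 go.py 636.5 84.8 86 96.26
```

```text
t 4.0 pos [638.6  85.1  89.8] width 31.6 F [0.2 2.1 2.4] q [ 0.11  0.58  1.66 -0.    0.9  -1.56]
shift tool m [ 0.0038 -0.0001 -0.0021] turn deg [-0.    0.31  0.04]
```

>>> carry_out([
  [0,0,0,0,0,0],
  [0,0,0,0,0,0],
  [0,0,0,0,0,0],
])

```text
t: 4.38
ee_pos: [638.6, 85.3, 89.8]
orientation: [-0.086, 1.564, 0.086]
ft_force: [-0.5, 0.1, 0.8]
width: 8.8
```

```bash
python3 go.py 636.5 84.8 86 96.26; python3 -c "
from h import *
snap('wrist','w3');snap('side','s3')
a=load('w3')['pixels'];b=cv2.resize(load('s3')['pixels'][130:270,220:400],None,fx=2.5,fy=2.5)
o=np.zeros((400,1090,3),np.uint8);o[:,:640]=a;o[:350,640:]=b;cv2.imwrite('pics/m3.png',cv2.resize(o,None,fx=.73,fy=.73))"
```

```text
t 4.38 pos [638.6  85.3  89.8] width 8.8 F [-0.5  0.1  0.8] q [ 0.11  0.58  1.65 -0.    0.9  -1.56]
shift tool m [ 0.0038 -0.0003 -0.0022] turn deg [0.   0.31 0.03]
```

View pics/m3.png

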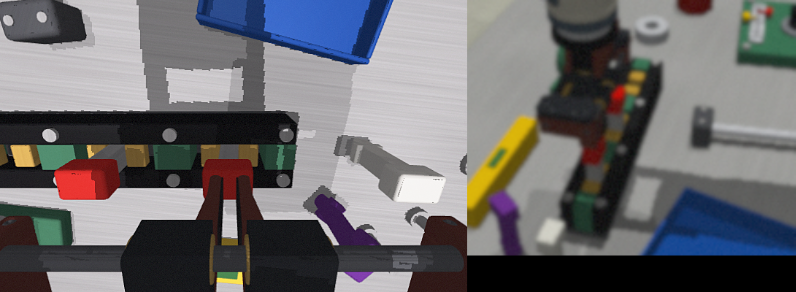

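Run:
```python
from h import *
w=load('w3');o=ctrl.get_obs();p=np.array(o['ee_pos'])
print(proj(w,[p,p+[0,0,19],[636,85,115],[624,85,115],[648,85,115],[636,85,90]]).round(1), ray(w,[[320,200]])[0])
cv2.imwrite('pics/w3c.png',cv2.resize(w['pixels'][170:330,220:420],None,fx=4,fy=3.75))
hsv=cv2.cvtColor(w['pixels'],cv2.COLOR_BGR2HSV)
for q in [(300,225),(312,240),(312,255),(290,300),(300,300),(335,300)]: print(q,hsv[q[1],q[0]])
```

```text
[[315.9 239.5]
 [315.9 254.5]
 [316.1 255.4]
 [318.7 233.9]
 [313.5 276. ]
 [315.9 235.4]] [553.61802841  75.31011587 276.243494  ]
(300, 225) [  0 203  98]
(312, 240) [  0 207 111]
(312, 255) [  2 216 110]
(290, 300) [  5 137  56]
(300, 300) [135  23  22]
(335, 300) [  5 154  53]
```

View pics/w3c.png

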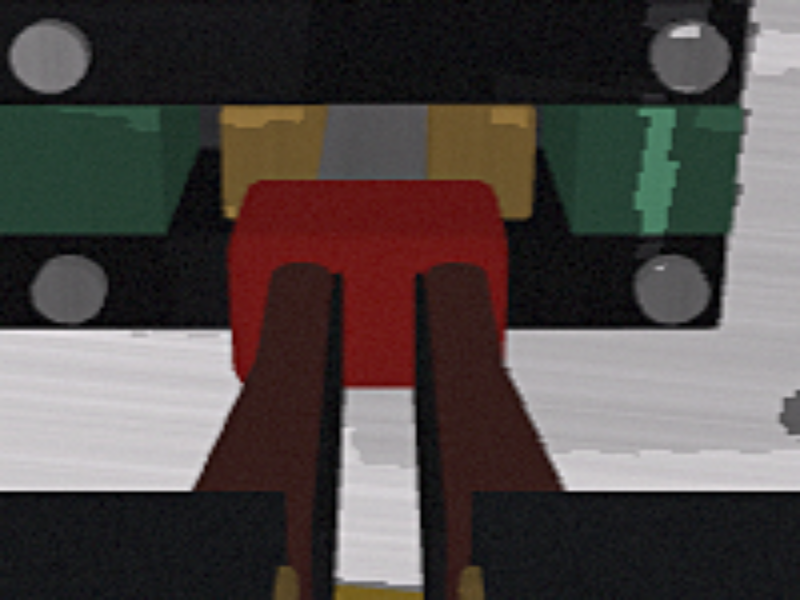

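Run:
```python
from h import *
w=load('w3');o=ctrl.get_obs();p=np.array(o['ee_pos']);r=R.from_rotvec(o['orientation'])
print(w['intrinsics'].round(1).tolist())
for dx in (0,-12,-25):
  for dz in (-10,10):
    print(dx,dz,proj(w,[p+r.apply([dx,s*4.4,dz]) for s in(-1,1)]+[p+r.apply([dx,s*15,dz]) for s in(-1,1)]).round(1).tolist())
W=[[653.1,137.7,58],[609.5,133.1,58],[664.7,35.1,58],[620.3,30.8,58]]
print('screws',proj(w,W).round(1).tolist())
print('screw seen',(np.array([[690,55],[672,288],[50,55],[70,290]])/[4,3.75]+[220,170]).round(1).tolist())
w1=load('w1')
print(ray(w1,[[320,200]])[0])
p1=np.array([637,69.1,193.7])
for dx in(0,-25):
  for dz in(-10,10): print(dx,dz,proj(w1,[p1+r.apply([dx,s*44,dz]) for s in(-1,1)]).round(1).tolist())
```

```text
[[350.9, 0.0, 314.2], [0.0, 350.9, 199.5], [0.0, 0.0, 1.0]]
0 -10 [[308.2, 223.4], [323.6, 223.4], [289.7, 223.4], [342.1, 223.5]]
0 10 [[308.4, 255.0], [323.3, 255.0], [290.4, 255.0], [341.3, 255.0]]
-12 -10 [[307.8, 231.7], [324.1, 231.7], [288.2, 231.7], [343.8, 231.7]]
-12 10 [[308.0, 264.8], [323.8, 264.9], [289.0, 264.8], [342.8, 264.9]]
-25 -10 [[307.3, 241.8], [324.8, 241.9], [286.3, 241.8], [345.8, 241.9]]
-25 10 [[307.5, 276.9], [324.4, 276.9], [287.2, 276.8], [344.7, 276.9]]
screws [[389.5, 246.9], [394.4, 185.2], [238.8, 247.1], [235.1, 184.4]]
screw seen [[392.5, 184.7], [388.0, 246.8], [232.5, 184.7], [237.5, 247.3]]
[553.32899316  60.19677387 380.88301318]
0 -10 [[239.1, 223.5], [392.7, 222.9]]
0 10 [[241.4, 255.1], [390.6, 254.7]]
-25 -10 [[228.8, 241.5], [403.1, 241.0]]
-25 10 [[231.8, 276.7], [400.4, 276.2]]
```

The fingertip row (241 px in the wrist view) fits finger ends about 25 mm behind the reported TCP. The fingers slid over the head (top at z≈115) at reported z≈90, which agrees. I'll use that offset from here on: back up, open and go lower.

>>> carry_out([
  [-0.02,0,0,0,0,0],
  [0,0,0,0,0,0],
])

```text
t: 4.72
ee_pos: [638.8, 85.2, 111.3]
orientation: [-0.086, 1.563, 0.085]
ft_force: [0.2, 0.8, 0.1]
width: 9.2
```

>>> carry_out([
  [0,0,-0.001,0,0,0],
  [0,0,0,0,0,0],
  [0,0,0,0,0,0],
  [0,0,0,0,0,0],
  [0,0,0,0,0,0],
  [0,0,0,0,0,0],
], grip=0)

```text
t: 5.48
ee_pos: [637.1, 84.9, 110.9]
orientation: [-0.086, 1.564, 0.085]
ft_force: [0.8, 0.7, 0.4]
width: 65.2
```

```bash
python3 go.py 636.3 84.8 63 96.26
```

```text
t 5.47 pos [637.1  84.9 110.9] width 65.2 F [0.8 0.7 0.4] q [ 0.11  0.55  1.65 -0.    0.94 -1.56]
shift tool m [ 0.0479  0.     -0.0011] turn deg [0.   0.27 0.05]
```

>>> carry_out([
  [0.015,0,-0.0005,0,0,0],
  [0.015,0,0,0,0,0],
  [0.014,0,0,0,0,0],
  [0,0,0,0,0,0],
  [0,0,0,0,0,0],
])

```text
t: 6.1
ee_pos: [635.9, 84.7, 62.2]
orientation: [-0.086, 1.567, 0.085]
ft_force: [0.6, -0.8, -0.5]
width: 87.5
```

>>> carry_out([
  [0,0,0,0,0,0],
  [0,0,0,0,0,0],
  [0,0,0,0,0,0],
  [0,0,0,0,0,0],
  [0,0,0,0,0,0],
  [0,0,0,0,0,0],
  [0,0,0,0,0,0],
  [0,0,0,0,0,0],
], grip=0.9)

```text
t: 7.1
ee_pos: [637.0, 84.8, 63.9]
orientation: [-0.086, 1.564, 0.085]
ft_force: [0.1, -0.0, 0.2]
width: 35.9
```

```bash
python3 go.py 636.3 84.8 63 96.26
```

```text
t 7.1 pos [637.   84.8  63.9] width 35.9 F [ 0.1 -0.   0.2] q [ 0.11  0.61  1.67 -0.    0.86 -1.56]
shift tool m [ 0.0009  0.0001 -0.0007] turn deg [0.   0.29 0.05]
```

>>> carry_out([
  [0,-0.0023,0,0,0,2.8],
  [0,-0.0023,0,0,0,2.8],
  [0,0,0,0,0,0],
])

```text
t: 7.48
ee_pos: [637.3, 81.9, 64.1]
orientation: [-0.007, 1.568, 0.166]
ft_force: [-1.1, 0.3, 0.1]
width: 36.0
```

```bash
python3 go.py 636.9 84.8 63.9 96.26
python3 - <<'E'
from h import *
o=ctrl.get_obs();r=R.from_rotvec(o['orientation']);w=snap('wrist','w4')
c=ray(w,[[320,200]])[0]
print(r.inv().apply(c-o['ee_pos']).round(1))
print(R.from_rotvec([0.299,1.55,-0.3]).inv().apply(ray(load('wrist0'),[[320,200]])[0]-[232.679,579.564,196.381]).round(1))
x=r.apply([1,0,0]);p=np.array(o['ee_pos']);print('axis',x.round(3),'tilt',np.degrees(np.arccos(-x[2])).round(2),'pivot46',p+46*x)
E
```

```text
t 7.47 pos [637.3  81.9  64.1] width 36.0 F [-1.1  0.3  0.1] q [ 0.06  0.61  1.67  0.13  0.86 -1.71]
shift tool m [ 0.0005  0.0028 -0.0001] turn deg [ 0.07  0.28 -5.77]
[-187.    -0.8  -84.6]
[-186.8   -0.4  -84.3]
axis [-0.006  0.1   -0.995] tilt 5.77 pivot46 [637.00972508  86.56737535  18.32226157]
```

>>> carry_out([
  [0,-0.003,0,0,0,2.8],
  [0,-0.003,0,0,0,2.8],
  [0,-0.001,0,0,0,0.5],
  [0,0,0,0,0,0],
])

```text
t: 8.02
ee_pos: [637.8, 77.5, 64.3]
orientation: [0.072, 1.57, 0.252]
ft_force: [-1.4, 0.9, 0.7]
width: 35.8
```

```bash
cat > piv.py <<'E'
from h import *
o=ctrl.get_obs();r=R.from_rotvec(o['orientation'])
x=r.apply([1,0,0]);p=np.array(o['ee_pos']);print('axis',x.round(3),'tilt y',np.degrees(np.arcsin(x[1])).round(2),'pivot46',(p+46*x).round(1),'F',np.round(o['ft_force'],1),'M',np.round(o['moment'],2),'w',round(float(o['width']),1))
E
python3 piv.py; python3 -c "
from h import *
snap('wrist','w5');cv2.imwrite('pics/w5c.png',cv2.resize(load('w5')['pixels'][130:330,120:520],None,fx=2,fy=2))"
```

```text
axis [-0.019  0.204 -0.979] tilt y 11.76 pivot46 [637.   86.9  19.3] F [-1.4  0.9  0.7] M [-0.43  0.06 -0.04] w 35.8
```

View pics/w5c.png

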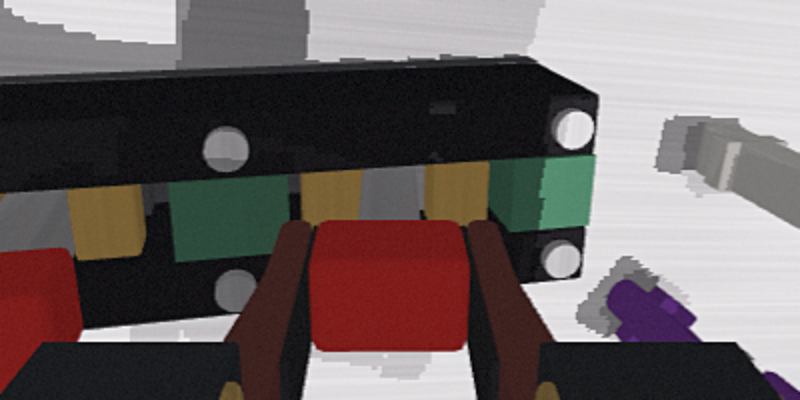

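>>> carry_out([
  [0,0.0026,0,0,0,-2.9],
  [0,0.0026,0,0,0,-2.9],
  [0,0.0026,0,0,0,-2.9],
  [0,0.0026,0,0,0,-2.9],
  [0,0.0027,0,0,0,-2.9],
  [0,0.0028,0,0,0,-2.9],
  [0,0.0028,0,0,0,-2.9],
  [0,0.0028,0,0,0,-2.9],
])

```text
t: 9.07
ee_pos: [635.4, 93.2, 64.3]
orientation: [-0.266, 1.543, -0.087]
ft_force: [-3.4, -2.3, 4.4]
width: 35.7
```

```bash
python3 piv.py
```

```text
axis [ 0.031 -0.222 -0.975] tilt y -12.84 pivot46 [636.8  83.   19.4] F [-3.4 -2.3  4.4] M [ 0.37  0.67 -0.13] w 35.7
```

>>> carry_out([
  [0,-0.002,0,0,0,3.2],
  [0,-0.002,0,0,0,3.2],
  [0,-0.002,0,0,0,3.2],
  [0,-0.002,0,0,0,3.0],
  [0,0,0,0,0,0],
])

```text
t: 9.7
ee_pos: [635.8, 85.8, 64.0]
orientation: [-0.101, 1.563, 0.09]
ft_force: [0.4, -0.7, 1.7]
width: 35.8
```

```bash
python3 piv.py;python3 go.py 636.3 84.8 64 96.26
```

```text
axis [ 0.006 -0.007 -1.   ] tilt y -0.38 pivot46 [636.1  85.5  18. ] F [ 0.4 -0.7  1.7] M [-0.04  0.13  0.03] w 35.8
t 9.7 pos [635.8  85.8  64. ] width 35.8 F [ 0.4 -0.7  1.7] q [ 0.12  0.61  1.67 -0.01  0.86 -1.57]
shift tool m [-0.     -0.001   0.0004] turn deg [0.69 0.29 0.42]
```

>>> carry_out([
  [-0.004,-0.0007,0,0.4,0.2,0.4],
  [-0.005,0,0,0,0,0],
  [-0.006,0,0,0,0,0],
  [-0.008,0,0,0,0,0],
])

```text
t: 10.2
ee_pos: [635.1, 85.9, 86.9]
orientation: [-0.094, 1.569, 0.088]
ft_force: [0.4, -0.4, -3.2]
width: 35.8
```

```bash
python3 piv.py;python3 go.py 636.3 84.8 155 96.26
```

```text
axis [ 0.    -0.003 -1.   ] tilt y -0.19 pivot46 [635.1  85.8  40.9] F [ 0.4 -0.4 -3.2] M [-0.29 -0.22 -0.03] w 35.8
t 10.2 pos [635.1  85.9  86.9] width 35.8 F [ 0.4 -0.4 -3.2] q [ 0.12  0.58  1.66 -0.    0.9  -1.57]
shift tool m [-0.0681 -0.0015  0.001 ] turn deg [ 0.38 -0.02  0.19]
```

>>> carry_out([
  [-0.02,-0.001,0,0,0,0],
  [-0.02,0,0,0,0,0],
  [-0.02,0,0,0,0,0],
  [0,0.027,-0.049,0,0,0],
  [0,0.027,-0.049,0,0,0],
  [0,0.027,-0.049,0,0,0],
  [0,0,0,0,0,0],
])

```text
t: 11.08
ee_pos: [476.6, 150.5, 157.6]
orientation: [-0.091, 1.563, 0.088]
ft_force: [0.8, -0.1, -2.3]
width: 36.0
```

```bash
cat > tray.py <<'E'
from h import *
t=snap('top')
hsv=cv2.cvtColor(t['pixels'],cv2.COLOR_BGR2HSV); m=cv2.inRange(hsv,(100,120,40),(125,255,255)); m[:,400:]=0;m[:,:205]=0;m[:225]=0
cs=max(cv2.findContours(cv2.morphologyEx(m,cv2.MORPH_CLOSE,np.ones((9,9))),0,2)[0],key=cv2.contourArea)
q=cv2.boxPoints(cv2.minAreaRect(cs)); P=onz(t,q,35)[:,:2]; print('tray area',cv2.contourArea(cs),'corners',P.round(0).tolist(),'ctr',P.mean(0).round(1))
E
python3 tray.py; python3 go.py 480 149 120 96.26 30
```

```text
tray area 1207.0 corners [[336.0, 150.0], [533.0, 125.0], [522.0, 43.0], [325.0, 69.0]] ctr [429.   96.8]
t 11.12 pos [479.3 150.5 158.2] width 35.7 F [ 0.3 -0.2 -1.7] q [ 0.28  0.29  1.93 -0.    0.9  -1.4 ]
shift tool m [ 0.0382 -0.0015  0.0002] turn deg [ 0.4   0.42 30.11]
```

>>> carry_out([
  [0,0,0,0,0,10],
  [0,0,0,0,0,10],
  [0,0,0,0,0,10],
  [0.025,-0.014,0,0,0,0],
  [0.025,-0.014,0,0,0,0],
  [0,0,0,0,0,0],
])

```text
t: 11.88
ee_pos: [493.3, 149.5, 107.2]
orientation: [0.327, 1.527, 0.515]
ft_force: [1.0, 1.4, -1.8]
width: 36.0
```

```bash
python3 go.py 480 149 59 96.26 30; python3 piv.py
```

```text
t 11.88 pos [493.3 149.5 107.2] width 36.0 F [ 1.   1.4 -1.8] q [-0.07  0.46  1.98  0.7   0.91 -2.26]
shift tool m [ 0.0416 -0.0235 -0.0147] turn deg [ 1.17  1.42 -0.72]
axis [-0.031  0.511 -0.859] tilt y 30.7 pivot46 [491.8 173.   67.7] F [ 1.   1.4 -1.8] M [-0.52  0.01 -0.01] w 36.0
```

>>> carry_out([
  [0.014,-0.008,-0.009,0.5,0.5,0],
  [0.014,-0.008,-0.006,0.5,0.5,0],
  [0.009,-0.005,0,0,0,0],
  [0,0,0,0,0,0],
])

```text
t: 12.38
ee_pos: [480.7, 148.7, 63.9]
orientation: [0.335, 1.546, 0.507]
ft_force: [0.1, 0.1, -3.2]
width: 35.7
```

```bash
python3 go.py 480 149 59 96.26 30; python3 piv.py
```

```text
t 12.38 pos [480.7 148.7  63.9] width 35.7 F [ 0.1  0.1 -3.2] q [-0.07  0.54  2.01  0.74  0.84 -2.32]
shift tool m [ 0.0044 -0.0022 -0.0007] turn deg [ 0.29  0.55 -0.69]
axis [-0.046  0.508 -0.86 ] tilt y 30.56 pivot46 [478.6 172.1  24.4] F [ 0.1  0.1 -3.2] M [-0.45 -0.04  0.  ] w 35.7
```

>>> carry_out([
  [0.006,-0.004,0,0,0,0],
  [0,0,0,0,0,0],
])

```text
t: 12.62
ee_pos: [481.4, 148.5, 56.7]
orientation: [0.335, 1.545, 0.507]
ft_force: [0.2, -0.4, -2.3]
width: 35.8
```

>>> carry_out([
  [0,0,0,0,0,0],
  [0,0,0,0,0,0],
  [0,0,0,0,0,0],
  [0,0,0,0,0,0],
  [-0.02,0,0,0,0,0],
  [-0.03,0,0,0,0,0],
  [-0.03,0,0,0,0,0],
  [-0.03,0,0,0,0,0],
], grip=0.25)

```text
t: 13.62
ee_pos: [486.2, 90.0, 156.9]
orientation: [0.334, 1.547, 0.507]
ft_force: [-0.3, -0.1, 0.3]
width: 65.9
```

```bash
python3 go.py 648 -19.5 160 96.26; python3 piv.py; python3 -c "
from h import *
snap('top','t6');snap('side','s6')
a=cv2.resize(load('t6')['pixels'][160:330,200:400],None,fx=2,fy=2);b=cv2.resize(load('s6')['pixels'][180:340,260:460],None,fx=2,fy=2)
o=np.zeros((340,800,3),np.uint8);o[:,:400]=a;o[:320,400:]=b;cv2.imwrite('pics/m6.png',o)"
```

```text
t 13.62 pos [486.2  90.  156.9] width 65.9 F [-0.3 -0.1  0.3] q [-0.18  0.38  1.95  0.6   1.06 -2.23]
shift tool m [-0.0659 -0.1082  0.1488] turn deg [  0.21   0.6  -30.68]
axis [-0.047  0.508 -0.86 ] tilt y 30.55 pivot46 [484.  113.4 117.4] F [-0.3 -0.1  0.3] M [-0.14 -0.04 -0.02] w 65.9
```

View pics/m6.png

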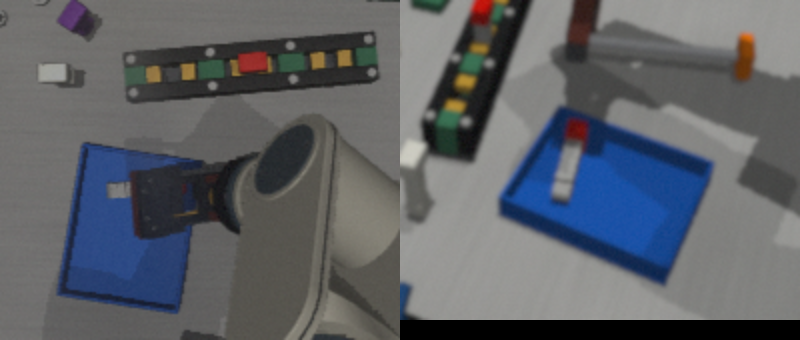

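>>> carry_out([
  [0,0,0,0,0,-10.2],
  [0,0,0,0,0,-10.2],
  [0,0,0,0,0,-10.2],
  [0,-0.031,0.037,0,0,0],
  [0,-0.031,0.037,0,0,0],
  [0,-0.031,0.037,0,0,0],
  [0,-0.031,0.037,0,0,0],
  [0,0,0,0,0,0],
], grip=0)

```text
t: 14.72
ee_pos: [651.8, -16.8, 163.9]
orientation: [-0.101, 1.549, 0.076]
ft_force: [0.2, -0.5, -0.9]
width: 87.7
```

```bash
python3 go.py 648.5 -19.5 110 96.26
```

```text
t 14.72 pos [651.8 -16.8 163.9] width 87.7 F [ 0.2 -0.5 -0.9] q [-0.04  0.49  1.61 -0.02  1.02 -1.71]
shift tool m [ 0.0539 -0.0013 -0.0047] turn deg [0.22 1.11 0.97]
```

>>> carry_out([
  [0.027,-0.0015,-0.003,0.2,1.1,0.9],
  [0.027,0,0,0,0,0],
  [0,0,0,0,0,0],
  [0,0,0,0,0,0],
])

```text
t: 15.22
ee_pos: [646.0, -17.6, 108.6]
orientation: [-0.086, 1.573, 0.086]
ft_force: [-0.1, 0.2, -0.4]
width: 87.7
```

```bash
python3 go.py 648.5 -19.5 64 96.26
```

```text
t 15.22 pos [646.  -17.6 108.6] width 87.7 F [-0.1  0.2 -0.4] q [-0.05  0.56  1.63 -0.    0.95 -1.73]
shift tool m [ 0.0446 -0.0022  0.0025] turn deg [ 0.   -0.22 -0.02]
```

>>> carry_out([
  [0.014,-0.0022,0.0022,0,0,0],
  [0.014,0,0,0,0,0],
  [0.014,0,0,0,0,0],
  [0,0,0,0,0,0],
  [0,0,0,0,0,0],
])

```text
t: 15.85
ee_pos: [648.9, -19.2, 65.3]
orientation: [-0.086, 1.571, 0.086]
ft_force: [1.0, 0.7, -0.2]
width: 87.5
```

```bash
python3 go.py 648.5 -19.5 64 96.26
```

```text
t 15.85 pos [648.9 -19.2  65.3] width 87.5 F [ 1.   0.7 -0.2] q [-0.05  0.62  1.65 -0.    0.88 -1.73]
shift tool m [ 0.0013 -0.0002 -0.0004] turn deg [ 0.03 -0.11 -0.  ]
```

>>> carry_out([
  [0.001,0,0,0,0,0],
  [0,0,0,0,0,0],
  [0,0,0,0,0,0],
  [0,0,0,0,0,0],
  [0,0,0,0,0,0],
  [0,0,0,0,0,0],
  [0,0,0,0,0,0],
  [0,0,0,0,0,0],
], grip=0.9)

```text
t: 16.85
ee_pos: [649.8, -19.3, 65.5]
orientation: [-0.086, 1.569, 0.086]
ft_force: [-0.4, 0.3, -0.2]
width: 35.8
```

>>> carry_out([
  [0,-0.0026,0,0,0,2.8],
  [0,-0.0026,0,0,0,2.8],
  [0,-0.0026,0,0,0,2.8],
  [0,-0.0026,0,0,0,2.8],
  [0,-0.001,0,0,0,0.6],
  [0,0,0,0,0,0],
])

```text
t: 17.6
ee_pos: [650.7, -27.4, 66.0]
orientation: [0.08, 1.575, 0.256]
ft_force: [0.7, 1.9, 0.3]
width: 35.9
```

```bash
python3 piv.py
```

```text
axis [-0.024  0.211 -0.977] tilt y 12.2 pivot46 [649.6 -17.7  21.1] F [0.7 1.9 0.3] M [-0.43 -0.02  0.06] w 35.9
```

>>> carry_out([
  [0,0.0026,0,0,0,-3.0],
  [0,0.0026,0,0,0,-3.0],
  [0,0.0026,0,0,0,-3.0],
  [0,0.0026,0,0,0,-3.0],
  [0,0.0027,0,0,0,-3.0],
  [0,0.0028,0,0,0,-3.0],
  [0,0.0028,0,0,0,-3.0],
  [0,0.0028,0,0,0,-3.0],
])

```text
t: 18.6
ee_pos: [648.0, -10.7, 66.2]
orientation: [-0.265, 1.549, -0.091]
ft_force: [-1.8, -1.4, 3.5]
width: 35.9
```

```bash
python3 piv.py
```

```text
axis [ 0.025 -0.224 -0.974] tilt y -12.93 pivot46 [649.1 -21.   21.4] F [-1.8 -1.4  3.5] M [ 0.44  0.64 -0.1 ] w 35.9
```

>>> carry_out([
  [0,-0.002,0,0,0,3.2],
  [0,-0.002,0,0,0,3.2],
  [0,-0.0022,0,0,0,3.2],
  [0,-0.0022,0,0,0,3.2],
  [0,0,0,0,0,0],
])

```text
t: 19.23
ee_pos: [648.3, -18.7, 65.6]
orientation: [-0.094, 1.569, 0.089]
ft_force: [-0.5, -1.2, 0.3]
width: 35.7
```

>>> carry_out([
  [-0.004,0,0,0,0,0],
  [-0.005,0,0,0,0,0],
  [-0.006,0,0,0,0,0],
  [-0.008,0,0,0,0,0],
])

```text
t: 19.73
ee_pos: [647.8, -18.2, 88.9]
orientation: [-0.099, 1.57, 0.088]
ft_force: [0.3, -2.5, -3.9]
width: 35.9
```

```bash
python3 piv.py;python3 go.py 648 -19.5 155 96.26; python3 tray.py
```

```text
axis [-0.001 -0.008 -1.   ] tilt y -0.43 pivot46 [647.8 -18.5  42.9] F [ 0.3 -2.5 -3.9] M [-0.67 -0.18  0.01] w 35.9
t 19.73 pos [647.8 -18.2  88.9] width 35.9 F [ 0.3 -2.5 -3.9] q [-0.04  0.59  1.64 -0.01  0.91 -1.73]
shift tool m [-0.0661 -0.0018 -0.0001] turn deg [ 0.56 -0.1   0.43]
tray area 3441.0 corners [[346.0, 226.0], [543.0, 201.0], [524.0, 70.0], [327.0, 97.0]] ctr [435.1 148.6]
```

>>> carry_out([
  [-0.03,0,0,0.3,0,0.4],
  [-0.03,0,0,0.2,0,0],
  [0,0.0265,-0.0405,0,0,0],
  [0,0.0265,-0.0405,0,0,0],
  [0,0.0265,-0.0405,0,0,0],
  [0,0.0265,-0.0405,0,0,0],
  [0,0.0265,-0.0405,0,0,0],
  [0,0.02,-0.03,0,0,0],
])

```text
t: 20.78
ee_pos: [395.3, 115.2, 155.9]
orientation: [-0.078, 1.564, 0.088]
ft_force: [-0.2, 0.4, -1.8]
width: 35.8
```

```bash
python3 piv.py;python3 go.py 389 113 130 96.26 -30
```

```text
axis [ 0.005  0.007 -1.   ] tilt y 0.39 pivot46 [395.5 115.5 109.9] F [-0.2  0.4 -1.8] M [ 0.05 -0.03  0.04] w 35.8
t 20.77 pos [395.3 115.2 155.9] width 35.8 F [-0.2  0.4 -1.8] q [ 0.25  0.17  2.12  0.01  0.85 -1.43]
shift tool m [ 0.0259 -0.0017 -0.0066] turn deg [ -0.28   0.26 -30.36]
```

>>> carry_out([
  [0,0,0,0,0,-10],
  [0,0,0,0,0,-10],
  [0,0,0,0,0,-10],
  [0.025,0.014,0,0,0,0],
  [0,0,0,0,0,0],
])

```text
t: 21.4
ee_pos: [393.6, 118.8, 130.5]
orientation: [-0.486, 1.489, -0.331]
ft_force: [-0.4, 0.2, -2.5]
width: 36.1
```

```bash
python3 piv.py;python3 go.py 389 113 57 96.26 -30
```

```text
axis [ 0.065 -0.498 -0.865] tilt y -29.87 pivot46 [396.6  95.9  90.7] F [-0.4  0.2 -2.5] M [ 0.47  0.1  -0.04] w 36.1
t 21.4 pos [393.6 118.8 130.5] width 36.1 F [-0.4  0.2 -2.5] q [ 0.63  0.38  2.04 -0.53  1.06 -0.7 ]
shift tool m [ 0.0661  0.0323 -0.0062] turn deg [-0.59  0.6   0.14]
```

>>> carry_out([
  [0.02,0.01,-0.003,0,0,0],
  [0.02,0.01,-0.003,0,0,0],
  [0.018,0.009,0,0,0,0],
  [0.007,0.004,0,0,0,0],
  [0,0,0,0,0,0],
])

```text
t: 22.02
ee_pos: [392.5, 116.1, 61.5]
orientation: [-0.475, 1.483, -0.331]
ft_force: [-0.0, -0.6, -2.6]
width: 35.8
```

```bash
python3 piv.py;python3 go.py 389 113 57 96.26 -30
```

```text
axis [ 0.069 -0.492 -0.868] tilt y -29.47 pivot46 [395.7  93.5  21.5] F [-0.  -0.6 -2.6] M [0.48 0.11 0.  ] w 35.8
t 22.02 pos [392.5 116.1  61.5] width 35.8 F [-0.  -0.6 -2.6] q [ 0.62  0.51  2.08 -0.59  0.91 -0.59]
shift tool m [ 0.0052 -0.0002 -0.0039] turn deg [-1.08  0.87 -0.23]
```

Release and back off.

>>> carry_out([
  [0.004,0.002,0,0,0,0],
  [0,0,0,0,0,0],
])

```text
t: 22.28
ee_pos: [393.6, 116.3, 58.2]
orientation: [-0.473, 1.481, -0.331]
ft_force: [-0.5, -0.3, -2.4]
width: 35.9
```

>>> carry_out([
  [0,0,0,0,0,0],
  [0,0,0,0,0,0],
  [0,0,0,0,0,0],
  [0,0,0,0,0,0],
  [-0.02,0,0,0,0,0],
  [-0.03,0,0,0,0,0],
  [-0.03,0,0,0,0,0],
  [-0.03,0,0,0,0,0],
], grip=0.25)

```text
t: 23.28
ee_pos: [384.3, 170.0, 155.9]
orientation: [-0.476, 1.485, -0.334]
ft_force: [-0.1, -0.5, 0.1]
width: 66.0
```

```bash
python3 go.py 454 -386 150 96
python3 - <<'E'
from h import *
s=snap('side','s7');t=snap('top','t7')
a=cv2.resize(t['pixels'][160:330,200:400],None,fx=2,fy=2);b=cv2.resize(s['pixels'][180:340,260:460],None,fx=2,fy=2)
o=np.zeros((340,800,3),np.uint8);o[:,:400]=a;o[:320,400:]=b;cv2.imwrite('pics/m7.png',o)
E
```

```text
t 23.27 pos [384.3 170.  155.9] width 66.0 F [-0.1 -0.5  0.1] q [ 0.72  0.36  1.98 -0.47  1.16 -0.67]
shift tool m [ 0.2845 -0.4826  0.0144] turn deg [-0.65  1.08 29.89]
```

View pics/m7.png

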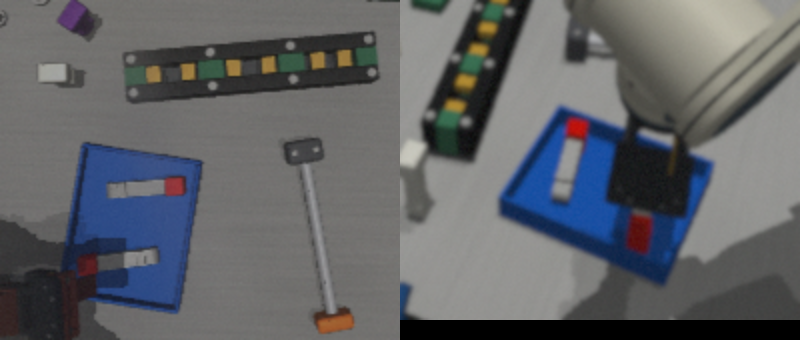

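>>> carry_out([
  [0,0,0,0,0,10],
  [0,0,0,0,0,10],
  [0,0,0,0,0,10],
  [0,-0.051,0.001,0,0,0],
  [0,-0.051,0.001,0,0,0],
  [0,-0.051,0.001,0,0,0],
  [0,-0.051,0.001,0,0,0],
  [0,-0.051,0.001,0,0,0],
], grip=0)

```text
t: 24.38
ee_pos: [414.3, -89.0, 147.2]
orientation: [-0.067, 1.546, 0.096]
ft_force: [1.7, 0.3, 0.8]
width: 87.4
```

>>> carry_out([
  [0,-0.051,0.001,0,0,0],
  [0,-0.051,0.001,0,0,0],
  [0,-0.051,0.001,0,0,0],
  [0,-0.051,0.001,0,0,0],
  [0,-0.051,0.001,0,0,0],
  [0,-0.04,0.001,0,0,0],
  [0,0,0,0,0,0],
  [0,0,0,0,0,0],
])

```text
t: 25.38
ee_pos: [441.1, -394.5, 132.0]
orientation: [-0.054, 1.558, 0.092]
ft_force: [0.1, -0.2, -0.5]
width: 87.8
```

```bash
python3 go.py 454 -390 150 96; python3 -c "
from h import *
snap('wrist','w8');cv2.imwrite('pics/w8c.png',cv2.resize(load('w8')['pixels'][90:330,200:460],None,fx=2.4,fy=2.4))"
```

```text
t 25.38 pos [ 441.1 -394.5  132. ] width 87.8 F [ 0.1 -0.2 -0.5] q [-0.76  0.46  1.75  0.03  0.95 -2.45]
shift tool m [-0.0177  0.0037  0.0135] turn deg [-0.68  0.75 -1.34]
```

View pics/w8c.png

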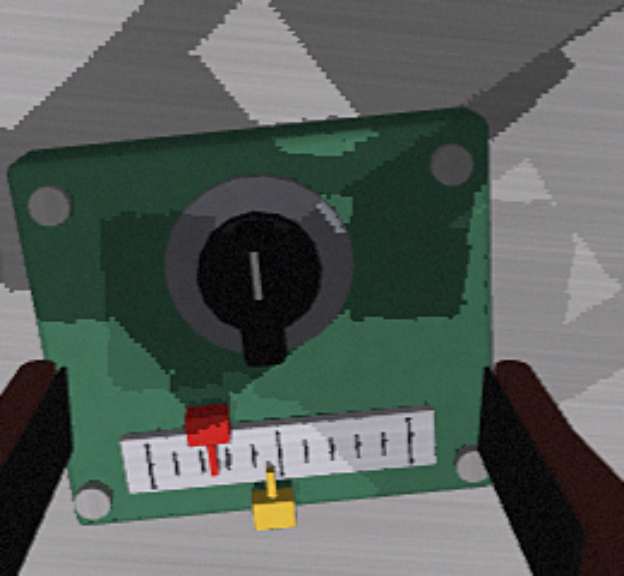

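Run:
```python
from h import *
t=snap('top','t8') if 0 else load('top0'); w=load('w8')
def g(im,x,y,ww,h,k):
    c=im['pixels'][y:y+h,x:x+ww].astype(float)/255; c=np.clip(c*1.6,0,1)**0.45
    return cv2.resize((c*255).astype('uint8'),None,fx=k,fy=k,interpolation=cv2.INTER_CUBIC)
a=g(w,260,155,100,95,4.2); b=g(t,450,255,36,36,11)
H=max(a.shape[0],b.shape[0]);o=np.zeros((H,a.shape[1]+b.shape[1],3),np.uint8);o[:a.shape[0],:a.shape[1]]=a;o[:b.shape[0],a.shape[1]:]=b
print(a.shape,b.shape);cv2.imwrite('pics/k.png',o[:, :800])
```

```text
(399, 420, 3) (396, 396, 3)
```

View pics/k.png

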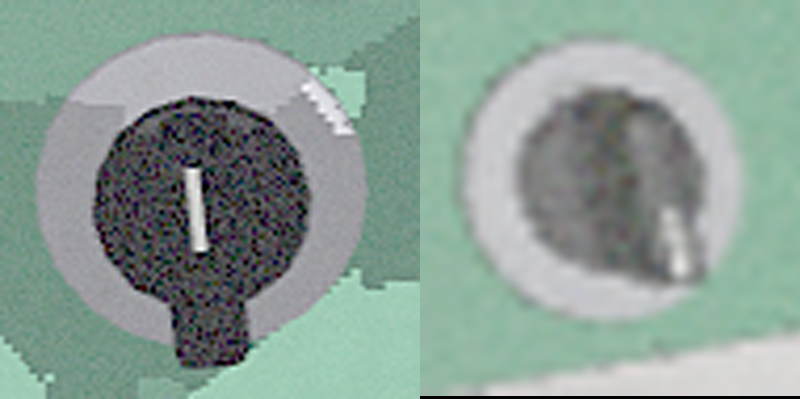

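Run:
```python
from h import *
t=load('top0'); w=load('w8')
a=np.array([[192,168],[201,250],[173,365],[248,365],[200,195]])/4.2+[260,155]
print(onz(w,a,74).round(1).tolist(),'ring',onz(w,[np.array([201,190])/4.2+[260,155]],35).round(1))
b=np.array([[248,210],[260,272],[180,180]])/11+[450,255]
print(onz(t,b,74).round(1).tolist(),'ring',onz(t,b[2:],35).round(1))
print('tri mid line',tri(w,a[:2].mean(0),t,b[:2].mean(0)))
f=lambda L:np.array(L)/2.4+[200,90]
pm=onz(w,f([[214,472],[269,465]]),42.5);print('ptr,mark',pm.round(1).tolist())
k=onz(w,f([[50,206],[452,164],[94,502],[471,463]]),30);print(k.round(1).tolist())
yb=(k[1]-k[0]+k[3]-k[2]);yb/=np.linalg.norm(yb);print('ybase',yb.round(3),'dy',(pm[1]-pm[0])@yb, 'x', (pm[1]-pm[0])@np.array([yb[1],-yb[0],0]))
```

```text
[[433.2, -401.2, 74.0], [448.3, -398.3, 74.0], [471.0, -401.4, 74.0], [469.9, -387.8, 74.0], [438.0, -399.4, 74.0]] ring [[ 450.2 -397.9   35. ]]
[[447.4, -398.4, 74.0], [433.2, -401.1, 74.0], [453.9, -382.6, 74.0]] ring [[ 450.6 -397.1   35. ]]
tri mid line (array([ 440.42252251, -399.69538967,   74.44260103]), np.float64(0.2156434277840744))
ptr,mark [[531.2, -407.8, 42.5], [526.5, -387.4, 42.5]]
[[436.6, -472.6, 30.0], [409.2, -333.9, 30.0], [556.6, -454.2, 30.0], [527.0, -307.1, 30.0]]
ybase [-0.196  0.981  0.   ] dy 20.854860037741915 x -0.5946017975073263
```

```bash
python3 go.py 450.4 -397.5 80 99
```

```text
t 25.43 pos [ 441.2 -394.3  132.1] width 87.8 F [-0.   0.4 -0.2] q [-0.76  0.46  1.75  0.03  0.95 -2.45]
shift tool m [ 0.0521 -0.0052  0.0082] turn deg [-3.65  0.79 -1.31]
```

>>> carry_out([
  [0.0,-0.005,0.008,0,0.8,-1.3],
  [0,0,0,0,0,0],
])

```text
t: 25.68
ee_pos: [449.0, -396.1, 131.7]
orientation: [-0.074, 1.572, 0.076]
ft_force: [-0.0, -0.1, -0.1]
width: 87.8
```

```bash
python3 go.py 450.4 -397.5 80 99
```

```text
t 25.68 pos [ 449.  -396.1  131.7] width 87.8 F [-0.  -0.1 -0.1] q [-0.74  0.47  1.73 -0.    0.94 -2.41]
shift tool m [ 0.0517 -0.0016  0.0014] turn deg [-3.56 -0.14 -0.09]
```

>>> carry_out([
  [0.02,-0.0014,0.0014,-3.3,0,0],
  [0.02,0,0,0,0,0],
  [0,0,0,0,0,0],
  [0,0,0,0,0,0],
])

```text
t: 26.18
ee_pos: [450.0, -393.9, 92.0]
orientation: [-0.122, 1.569, 0.127]
ft_force: [0.3, 0.6, -0.1]
width: 87.7
```

```bash
python3 go.py 450.4 -397.5 28 99
```

```text
t 26.18 pos [ 450.  -393.9   92. ] width 87.7 F [ 0.3  0.6 -0.1] q [-0.74  0.52  1.76  0.    0.87 -2.47]
shift tool m [ 0.064  -0.0038 -0.0001] turn deg [ 0.06 -0.1  -0.18]
```

>>> carry_out([
  [0.02,-0.0035,0,0,0,0],
  [0.02,0,0,0,0,0],
  [0.012,0,0,0,0,0],
  [0.008,0,0,0,0,0],
  [0,0,0,0,0,0],
  [0,0,0,0,0,0],
])

```text
t: 26.92
ee_pos: [451.3, -398.5, 30.0]
orientation: [-0.124, 1.567, 0.125]
ft_force: [-1.2, -0.8, 0.7]
width: 87.8
```

```bash
python3 go.py 450.4 -397.5 28 99
```

```text
t 26.93 pos [ 451.3 -398.5   30. ] width 87.8 F [-1.2 -0.8  0.7] q [-0.74  0.62  1.77  0.    0.76 -2.47]
shift tool m [ 0.002   0.0011 -0.0008] turn deg [ 0.06  0.01 -0.05]
```

>>> carry_out([
  [0.001,0.001,-0.0008,0,0,0],
  [0,0,0,0,0,0],
  [0,0,0,0,0,0],
  [0,0,0,0,0,0],
  [0,0,0,0,0,0],
  [0,0,0,0,0,0],
  [0,0,0,0,0,0],
  [0,0,0,0,0,0],
], grip=1)

```text
t: 27.92
ee_pos: [451.0, -397.1, 30.4]
orientation: [-0.123, 1.566, 0.125]
ft_force: [0.0, 3.7, 0.4]
width: 13.6
```

>>> carry_out([
  [0,0,0,0,0,0],
  [0,0,0,0,0,0],
  [0,0,0,8,0,0],
  [0,0,0,8,0,0],
  [0,0,0,0,0,0],
])

```text
t: 28.55
ee_pos: [451.0, -397.0, 30.4]
orientation: [0.102, 1.567, -0.1]
ft_force: [-0.3, 1.0, 0.6]
width: 13.9
```

```bash
python3 go.py 450.4 -397.5 29 -48.7; python3 piv.py
```

```text
t 28.55 pos [ 451.  -397.    30.4] width 13.9 F [-0.3  1.   0.6] q [-0.74  0.62  1.77  0.    0.75 -2.19]
shift tool m [ 0.0014 -0.0006 -0.0005] turn deg [ 1.3136e+02 -6.0000e-02 -1.2000e-01]
axis [ 0.001  0.001 -1.   ] tilt y 0.07 pivot46 [ 451.1 -396.9  -15.6] F [-0.3  1.   0.6] M [ 0.11 -0.01 -0.07] w 13.9
```

Gripped and turning. About 131° is left.

>>> carry_out([
  [0,0,0,10,0,0],
  [0,0,0,10,0,0],
  [0,0,0,10,0,0],
  [0,0,0,10,0,0],
  [0,0,0,10,0,0],
  [0,0,0,10,0,0],
  [0,0,0,10,0,0],
  [0,0,0,0,0,0],
])

```text
t: 29.55
ee_pos: [451.2, -396.7, 30.4]
orientation: [1.055, 1.301, -1.051]
ft_force: [0.1, -0.1, 0.3]
width: 13.8
```

```bash
python3 go.py 450.4 -397.5 29 -48.7
```

```text
t 29.55 pos [ 451.2 -396.7   30.4] width 13.8 F [ 0.1 -0.1  0.3] q [-0.74  0.62  1.77  0.    0.75 -0.95]
shift tool m [ 0.0014 -0.001   0.0006] turn deg [ 6.074e+01 -1.200e-01 -4.000e-02]
```

>>> carry_out([
  [0,0,0,10,0,0],
  [0,0,0,10,0,0],
  [0,0,0,10,0,0],
  [0,0,0,10,0,0],
  [0,0,0,10,0,0],
  [0,0,0,7,0,0],
  [0,0,0,0,0,0],
])

```text
t: 30.42
ee_pos: [451.5, -396.8, 30.4]
orientation: [1.754, 0.739, -1.75]
ft_force: [0.1, 0.7, 0.1]
width: 14.0
```

```bash
python3 go.py 450.4 -397.5 29 -48.7
python3 - <<'E'
from h import *
w=snap('wrist','w9');t=snap('top','t9')
for n,i,roi in (('w',w,(0,640,0,400)),('t',t,(425,505,225,295))):
    hsv=cv2.cvtColor(i['pixels'],cv2.COLOR_BGR2HSV)
    for col,m in (('red',cv2.inRange(hsv,(0,150,90),(6,255,255))|cv2.inRange(hsv,(173,150,90),(180,255,255))),('yel',cv2.inRange(hsv,(20,130,100),(35,255,255)))):
        k,l,st,c=cv2.connectedComponentsWithStats(m)
        for j in range(1,k):
            if st[j,4]>6 and roi[0]<c[j][0]<roi[1] and roi[2]<c[j][1]<roi[3]: print(n,col,c[j].round(1),st[j],onz(i,[c[j]],44).round(1))
E
```

```text
t 30.43 pos [ 451.5 -396.8   30.4] width 14.0 F [0.1 0.7 0.1] q [-0.74  0.62  1.77  0.    0.75  0.03]
shift tool m [ 0.0014 -0.0003  0.0013] turn deg [ 4.43 -0.13 -0.  ]
w red [388.2 166.2] [366 135  47  54 987] [[ 511.2 -390.4   44. ]]
w yel [432.1 107.8] [ 410   86   47   50 1135] [[ 544.8 -383.4   44. ]]
t yel [462.3 234.9] [460 233   6   6  28] [[ 546.3 -383.3   44. ]]
```

>>> carry_out([
  [0,0,0,4,0,0],
  [0,0,0,0,0,0],
  [0,0,0,0,0,0],
])

```text
t: 30.9
ee_pos: [451.5, -396.8, 30.4]
orientation: [1.794, 0.693, -1.79]
ft_force: [1.1, -0.0, 1.3]
width: 13.8
```

```bash
python3 go.py 450.4 -397.5 29 -48.7
python3 - <<'E'
from h import *
w=snap('wrist','w10')
yb=np.array([-.194,.981,0])
hsv=cv2.cvtColor(w['pixels'],cv2.COLOR_BGR2HSV)
cv2.imwrite('pics/w10c.png',cv2.resize(w['pixels'][70:210,340:500],None,fx=4,fy=4))
for col,m in (('red',cv2.inRange(hsv,(0,150,70),(6,255,255))|cv2.inRange(hsv,(173,150,70),(180,255,255))),('yel',cv2.inRange(hsv,(20,110,80),(35,255,255)))):
    ys,xs=np.nonzero(m); P=onz(w,np.c_[xs,ys],42.5)
    k=(abs(P[:,1]+390)<40)&(abs(P[:,0]-530)<60);P=P[k]
    bx=P@np.array([.981,.194,0]); 
    for lo in np.arange(bx.min(),bx.max(),4):
        q=P[(bx>=lo)&(bx<lo+4)]; 
        if len(q): print(col,'x',lo.round(1),'n',len(q),'y',(q@yb).mean().round(2),'range',np.ptp(q@yb).round(1))
E
```

```text
t 30.9 pos [ 451.5 -396.8   30.4] width 13.8 F [ 1.1 -0.   1.3] q [-0.74  0.62  1.77  0.    0.75  0.09]
shift tool m [ 0.0014 -0.0002  0.0013] turn deg [ 0.95 -0.13  0.  ]
red x 416.7 n 258 y -482.28 range 17.6
red x 420.7 n 271 y -482.14 range 17.8
red x 424.7 n 273 y -482.12 range 17.9
red x 428.7 n 76 y -481.64 range 13.5
red x 432.7 n 57 y -481.88 range 3.4
red x 436.7 n 58 y -481.9 range 3.4
red x 440.7 n 46 y -481.95 range 3.5
yel x 444.7 n 62 y -481.85 range 3.7
yel x 448.7 n 66 y -482.0 range 3.8
yel x 452.7 n 146 y -481.71 range 17.5
yel x 456.7 n 321 y -482.34 range 17.9
yel x 460.7 n 324 y -482.32 range 17.9
yel x 464.7 n 267 y -482.62 range 17.9
```

View pics/w10c.png

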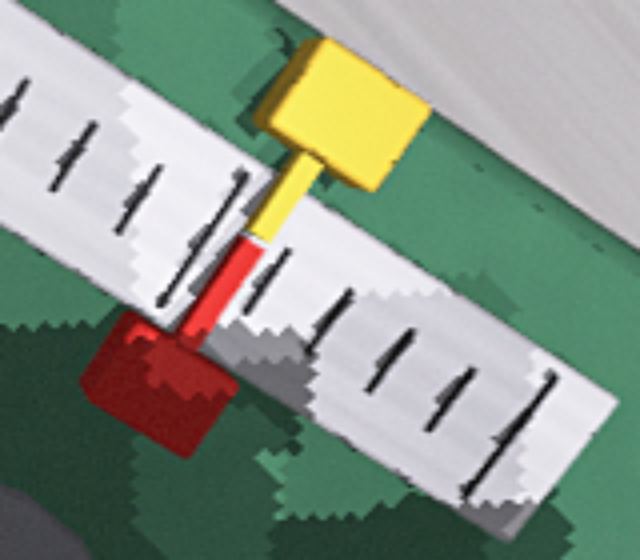

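Pointer and mark are in line: their tips are at −481.95 and −481.9 mm along the scale axis. Release, lift and measure the shaft and stand.

>>> carry_out([
  [0,0,0,0,0,0],
  [0,0,0,0,0,0],
  [0,0,0,0,0,0],
  [0,0,0,0,0,0],
  [-0.03,0,0,0,0,0],
  [-0.04,0,0,0,0,0],
  [-0.04,0,0,0,0,0],
  [0,0,0,0,0,0],
], grip=0.5)

```text
t: 31.95
ee_pos: [450.9, -397.1, 142.6]
orientation: [1.791, 0.696, -1.789]
ft_force: [0.6, -0.6, 0.3]
width: 44.0
```

```bash
python3 - <<'E'
from h import *
t=load('t7')
g=lambda L,k,x,y:np.array(L,float)/k+[x,y]-0.4
b=onz(t,g([[105,105],[172,515]],5.666,335,225),30)
d=b[0]-b[1];d/=np.linalg.norm(d);print('bar',b.round(1).tolist(),'dir',d.round(3),np.degrees(np.arctan2(d[1],d[0])).round(2))
h=onz(t,g([[97,62]],5.666,335,225),48);print('hub top',h.round(1), 'hubctr proj',((h-b[0])@d).round(1))
s=onz(t,g([[135,153],[283,162],[108,415],[256,426]],7,140,205),12)
ds=(s[0]+s[1]-s[2]-s[3]);ds/=np.linalg.norm(ds)
print('stand screws',s.round(1).tolist(),'ctr',s.mean(0).round(1),'dir',ds.round(3),np.degrees(np.arctan2(ds[1],ds[0])).round(2))
bs=onz(t,g([[126,38],[336,50],[293,544],[74,528]],7,140,205),12);print('base corners',bs.round(1).tolist(),bs.mean(0).round(1))
E
python3 go.py 490 -105 150 100
```

```text
bar [[517.7, -96.9, 30.0], [329.8, -131.3, 30.0]] dir [0.984 0.18  0.   ] 10.36
hub top [[537.8 -91.1  48. ]] hubctr proj [20.8]
stand screws [[549.7, 423.3, 12.0], [547.6, 366.8, 12.0], [450.1, 428.3, 12.0], [447.2, 372.2, 12.0]] ctr [498.7 397.6  12. ] dir [ 0.999 -0.052  0.   ] -2.97
base corners [[593.6, 429.0, 12.0], [591.0, 348.6, 12.0], [403.2, 356.0, 12.0], [407.4, 438.9, 12.0]] [498.8 393.1  12. ]
t 31.95 pos [ 450.9 -397.1  142.6] width 44.0 F [ 0.6 -0.6  0.3] q [-0.74  0.45  1.72  0.    0.96  0.09]
shift tool m [-0.0068 -0.1894 -0.2259] turn deg [-1.4761e+02 -1.2000e-01 -9.0000e-02]
```

>>> carry_out([
  [0,0,0,-9.8,0,0],
  [0,0,0,-9.8,0,0],
  [0,0,0,-9.8,0,0],
  [0,0,0,-9.8,0,0],
  [0,0,0,-9.8,0,0],
  [0,0,0,-9.8,0,0],
  [0,0,0,-9.8,0,0],
  [0,0,0,-9.8,0,0],
], grip=0)

```text
t: 32.95
ee_pos: [446.2, -393.0, 132.8]
orientation: [0.776, 1.444, -0.768]
ft_force: [-0.4, 0.1, 0.0]
width: 88.0
```

>>> carry_out([
  [0,0,0,-9.8,0,0],
  [0,0,0,-9.8,0,0],
  [0,0,0,-9.8,0,0],
  [0,0,0,-9.8,0,0],
  [0,0,0,-9.8,0,0],
  [0,0,0,-9.8,0,0],
  [0,0,0,0,0,0],
])

```text
t: 33.83
ee_pos: [441.3, -388.7, 122.7]
orientation: [-0.04, 1.59, 0.074]
ft_force: [0.2, 0.3, 0.3]
width: 88.2
```

```bash
python3 go.py 472 -103 150 100.4
```

```text
t 33.83 pos [ 441.3 -388.7  122.7] width 88.2 F [0.2 0.3 0.3] q [-0.74  0.48  1.74  0.    0.95 -2.39]
shift tool m [-0.022   0.2833  0.0507] turn deg [-6.26 -1.03 -1.33]
```

>>> carry_out([
  [-0.008,0.047,0.0085,0,0,0],
  [-0.008,0.047,0.0085,0,0,0],
  [-0.006,0.047,0.0085,-2,0,0],
  [0,0.047,0.0085,-2,0,0],
  [0,0.047,0.0085,-2,-1,-1.3],
  [0,0.045,0.0085,0,0,0],
  [0,0,0,0,0,0],
  [0,0,0,0,0,0],
])

```text
t: 34.83
ee_pos: [464.2, -97.6, 145.5]
orientation: [-0.114, 1.571, 0.118]
ft_force: [-0.3, 0.6, -0.5]
width: 87.9
```

```bash
python3 go.py 472 -103 150 100.4;python3 -c "
from h import *
snap('wrist','w11');cv2.imwrite('pics/w11c.png',load('w11')['pixels'])"
```

```text
t 34.83 pos [464.2 -97.6 145.5] width 87.9 F [-0.3  0.6 -0.5] q [-0.23  0.28  1.99  0.    0.87 -1.95]
shift tool m [-0.0045 -0.0065  0.0069] turn deg [-1.95 -0.18 -0.17]
```

View pics/w11c.png

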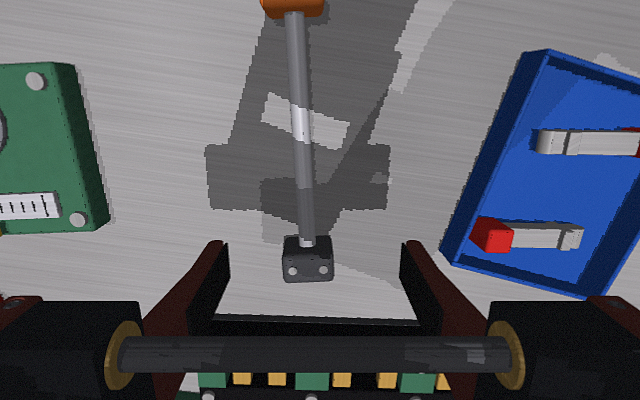

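```bash
python3 - <<'E'
from h import *
w=load('w11')
h=onz(w,[[292.3,271],[322.2,270]],48).mean(0)
b=onz(w,[[294,14],[299.5,110],[306.5,230]],32)  # top of bar visible centre
v=np.linalg.svd(b-b.mean(0))[2][0]; v*=np.sign(v[0])
print('hub',h.round(1),'bar',b.round(1).tolist(),'dir',np.degrees(np.arctan2(v[1],v[0])).round(2))
u=v; 
for k in(67,): print('balance',(h-k*u).round(1), 'bar at same x', (b.mean(0)+u*((h-k*u-b.mean(0))@u)).round(1))
t=load('t7')
g=lambda L,k,x,y:np.array(L,float)/k+[x,y]-0.4
print('tri hub', tri(w,[[307.3,270.5]],t,g([[97,60]],5.666,335,225)))
E
python3 tray.py
```

```text
hub [539.  -93.7  48. ] bar [[329.9, -134.2, 32.0], [400.5, -120.3, 32.0], [506.3, -99.3, 32.0]] dir 11.18
balance [ 473.2 -106.7   48. ] bar at same x [ 473.1 -105.9   32. ]
tri hub (array([539.04575298, -92.38571634,  47.10844843]), np.float64(2.4990503038335223))
tray area 4554.0 corners [[345.0, 225.0], [544.0, 201.0], [522.0, 42.0], [324.0, 69.0]] ctr [433.8 134.4]
```

```bash
python3 go.py 473 -105.5 40 101
```

```text
t 34.92 pos [464.1 -98.1 145.5] width 87.9 F [-0.1 -0.9 -0. ] q [-0.23  0.28  1.99  0.    0.87 -1.95]
shift tool m [ 0.1054 -0.0089  0.008 ] turn deg [-2.59 -0.18 -0.18]
```

>>> carry_out([
  [0.03,-0.0085,0.0075,-2.5,0,0],
  [0.035,0,0,0,0,0],
  [0.035,0,0,0,0,0],
  [0,0,0,0,0,0],
  [0,0,0,0,0,0],
])

```text
t: 35.55
ee_pos: [474.9, -111.5, 44.1]
orientation: [-0.14, 1.566, 0.142]
ft_force: [-0.5, 0.1, 0.1]
width: 87.7
```

```bash
python3 go.py 473 -105.5 -15 101
```

```text
t 35.55 pos [ 474.9 -111.5   44.1] width 87.7 F [-0.5  0.1  0.1] q [-0.26  0.47  2.02  0.    0.65 -2.01]
shift tool m [ 0.0591  0.0062 -0.0009] turn deg [-0.68  0.02 -0.07]
```

>>> carry_out([
  [0.01,0.005,-0.001,-0.6,0,0],
  [0.018,0,0,0,0,0],
  [0.018,0,0,0,0,0],
  [0.008,0,0,0,0,0],
  [0,0,0,0,0,0],
])

```text
t: 36.17
ee_pos: [476.5, -107.2, -7.6]
orientation: [-0.151, 1.557, 0.149]
ft_force: [-0.2, 0.2, -0.6]
width: 87.7
```

```bash
python3 go.py 473 -105.5 -15 101
```

```text
t 36.17 pos [ 476.5 -107.2   -7.6] width 87.7 F [-0.2  0.2 -0.6] q [-0.25  0.57  2.03  0.    0.52 -2.01]
shift tool m [ 0.0074  0.0023 -0.0032] turn deg [-0.04  0.49  0.15]
```

>>> carry_out([
  [0.005,0.002,-0.003,0,0.5,0],
  [0,0,0,0,0,0],
  [0,0,0,0,0,0],
])

```text
t: 36.55
ee_pos: [474.0, -105.8, -11.6]
orientation: [-0.153, 1.564, 0.148]
ft_force: [0.1, -0.1, 0.4]
width: 87.7
```

>>> carry_out([
  [0,0,0,0,0,0],
  [0,0,0,0,0,0],
  [0,0,0,0,0,0],
  [0,0,0,0,0,0],
  [0,0,0,0,0,0],
  [0,0,0,0,0,0],
  [0,0,0,0,0,0],
  [0,0,0,0,0,0],
], grip=1)

```text
t: 37.55
ee_pos: [474.2, -105.8, -11.3]
orientation: [-0.153, 1.563, 0.147]
ft_force: [-0.8, 0.4, -0.2]
width: 15.1
```

```bash
python3 go.py 473 -105.5 -15 101
```

```text
t 37.55 pos [ 474.2 -105.8  -11.3] width 15.1 F [-0.8  0.4 -0.2] q [-0.24  0.58  2.04 -0.01  0.52 -2.  ]
shift tool m [ 0.0037  0.0006 -0.0011] turn deg [-0.04  0.1   0.21]
```

>>> carry_out([
  [0,0,0,0,0,0],
  [-0.01,0,0,0,0,0],
  [-0.015,0,0,0,0,0],
  [-0.02,0,0,0,0,0],
  [0,0,0,0,0,0],
  [0,0,0,0,0,0],
])

```text
t: 38.3
ee_pos: [472.8, -105.4, 36.2]
orientation: [-0.153, 1.565, 0.148]
ft_force: [0.2, 0.1, -4.5]
width: 15.4
```

```bash
cat > lev.py <<'E'
from h import *
w=snap('wrist');o=ctrl.get_obs();r=R.from_rotvec(o['orientation']);p=np.array(o['ee_pos'])
hsv=cv2.cvtColor(w['pixels'],cv2.COLOR_BGR2HSV);m=cv2.inRange(hsv,(5,120,60),(18,255,255))
m[:, :200]=0;m[:,440:]=0;m[150:]=0
ys,xs=np.nonzero(m);print('orange n',len(xs),'px',xs.mean().round(1) if len(xs) else None,ys.mean().round(1) if len(xs) else None)
if len(xs): print('orange bbox',xs.min(),xs.max(),ys.min(),ys.max())
# predicted for level shaft: plastic hub inner face top edge, tool z = -(43+105), height of axis =16 behind... 
ax=p+r.apply([-25+14,0,0]) # axis approx: real ends 25 behind TCP, bar axis ~14 above? printed only
for hgt in (0,24): print('pred inner face edge px at dz',hgt,proj(w,[p+r.apply([-35.4-hgt,0,-148])]).round(1))
print('w',round(float(o['width']),1),'F',np.round(o['ft_force'],1),'M',np.round(o['moment'],2),p.round(1))
E
python3 lev.py
```

```text
orange n 0 px None None
pred inner face edge px at dz 0 [[317.1 -99.2]]
pred inner face edge px at dz 24 [[ 317.7 -140.6]]
w 15.4 F [-0.2 -0.5 -4.6] M [ 0.01 -0.03  0.01] [ 472.9 -105.4   36.2]
```

>>> carry_out([
  [-0.025,0,0,0,0,0],
  [-0.03,0,0,0,0,0],
  [-0.03,0,0,0,0,0],
  [0,0,0,0,0,0],
])

```text
t: 38.85
ee_pos: [470.6, -104.7, 120.1]
orientation: [-0.151, 1.571, 0.15]
ft_force: [-0.3, -0.8, -5.8]
width: 15.1
```

>>> carry_out([
  [0,0.02,0.007,0,0,0],
  [0,0.03,0.01,0,0,0],
  [0,0.03,0.01,0,0,0],
  [0,0.03,0.01,0,0,0],
  [0,0.03,0.01,0,0,0],
  [0,0.03,0.01,0,0,0],
  [0,0.03,0.01,0,0,0],
  [0,0.02,0.007,0,0,0],
])

```text
t: 39.85
ee_pos: [493.8, 130.5, 104.4]
orientation: [-0.148, 1.591, 0.147]
ft_force: [1.0, -0.4, -6.0]
width: 15.4
```

```bash
python3 go.py 541.6 394 125 87
python3 - <<'E'
from h import *
t=snap('top','t12');s=snap('side','s12')
for n,i in(('t',t),('s',s)):
    hsv=cv2.cvtColor(i['pixels'],cv2.COLOR_BGR2HSV);m=cv2.inRange(hsv,(6,140,90),(18,255,255))
    k,l,st,c=cv2.connectedComponentsWithStats(m)
    for j in range(1,k):
        if st[j,4]>20: print(n,c[j].round(1),st[j])
E
```

```text
t 39.85 pos [493.8 130.5 104.4] width 15.4 F [ 1.  -0.4 -6. ] q [ 0.23  0.4   1.93  0.    0.83 -1.53]
shift tool m [-0.0226  0.25    0.0955] turn deg [13.74 -1.45  0.06]
s [415.5 236.6] [411 223  10  29 232]
```

```bash
cat > lv.py <<'E'
from h import *
s=snap('side');o=ctrl.get_obs();r=R.from_rotvec(o['orientation']);p=np.array(o['ee_pos'])
hsv=cv2.cvtColor(s['pixels'],cv2.COLOR_BGR2HSV);m=cv2.inRange(hsv,(6,140,90),(18,255,255))
k,l,st,c=cv2.connectedComponentsWithStats(m);j=1+np.argmax(st[1:,4]);print('orange seen',c[j].round(1),st[j])
for dx in (-25,0,25):
    P=[p+r.apply([-35.3+dx,a,-158+b]) for a in(-24,24) for b in(-10,10)]
    Q=np.r_[proj(s,np.array(P)+[0,0,24]),proj(s,np.array(P)-[0,0,24])]
    print('pred plastic hub raised',-dx,'bbox',Q.min(0).round(),Q.max(0).round(),Q.mean(0).round(1))
E
python3 lv.py
```

```text
orange seen [415.7 236.1] [411 222  10  29 244]
pred plastic hub raised 25 bbox [410. 210.] [424. 244.] [416.9 226.7]
pred plastic hub raised 0 bbox [409. 219.] [422. 252.] [415.3 235.2]
pred plastic hub raised -25 bbox [407. 227.] [421. 260.] [413.8 243.3]
```

>>> carry_out([
  [-0.007,0.035,0.013,0,-0.7,0],
  [-0.007,0.035,0.013,0,-0.7,0],
  [-0.007,0.035,0.013,0,0,0],
  [-0.003,0.03,0.012,0,0,0],
  [0,0,0,4.5,0,0],
  [0,0,0,4.5,0,0],
  [0,0,0,4.5,0,0],
  [0,0,0,0,0,0],
])

```text
t: 41.0
ee_pos: [515.1, 265.6, 118.4]
orientation: [0.041, 1.585, -0.052]
ft_force: [-0.4, -1.1, -5.1]
width: 15.6
```

```bash
python3 go.py 541.6 394 125 87;python3 lv.py
```

```text
t 41.0 pos [515.1 265.6 118.4] width 15.6 F [-0.4 -1.1 -5.1] q [ 0.46  0.47  1.78  0.    0.92 -1.06]
shift tool m [-0.0078  0.1297  0.0188] turn deg [-0.39 -0.8   0.44]
orange seen [389.1 295.1] [381 278  18  35 389]
pred plastic hub raised 25 bbox [379. 266.] [401. 307.] [390.2 286.6]
pred plastic hub raised 0 bbox [378. 275.] [400. 315.] [388.8 295.1]
pred plastic hub raised -25 bbox [377. 283.] [398. 323.] [387.5 303.2]
```

Run:
```python
from h import *
t=load('t7')
g=lambda L,k,x,y:np.array(L,float)/k+[x,y]-0.4
P=onz(t,g([[64,78],[248,90],[18,500],[207,515]],7,140,205),89);print('saddle tops',P.round(1).tolist(),'blue ctr',P[:2].mean(0).round(1),'grey',P[2:].mean(0).round(1))
w=snap('wrist','w13')
hsv=cv2.cvtColor(w['pixels'],cv2.COLOR_BGR2HSV);m=cv2.inRange(hsv,(100,70,25),(130,255,255))
k,l,st,c=cv2.connectedComponentsWithStats(m)
for j in range(1,k):
    if st[j,4]>150: print('blue w',c[j].round(1),st[j],onz(w,[c[j]],80).round(1))
cv2.imwrite('pics/w13c.png',cv2.convertScaleAbs(w['pixels'],alpha=1.6))
print(proj(w,[[573,393,89],[423,401,89],[499,396,12]]).round(1))
```

```text
saddle tops [[575.5, 421.8, 89.0], [572.8, 356.3, 89.0], [426.2, 429.9, 89.0], [422.4, 363.3, 89.0]] blue ctr [574.2 389.1  89. ] grey [424.3 396.6  89. ]
blue w [133.9 112.3] [    6     0   239   232 40214] [[439.  154.6  80. ]]
blue w [481.8 268.3] [ 440  238  100   60 3123] [[560.7 381.9  80. ]]
[[502.1 289.4]
 [541.9  59.6]
 [468.8 163.7]]
```

View pics/w13c.png

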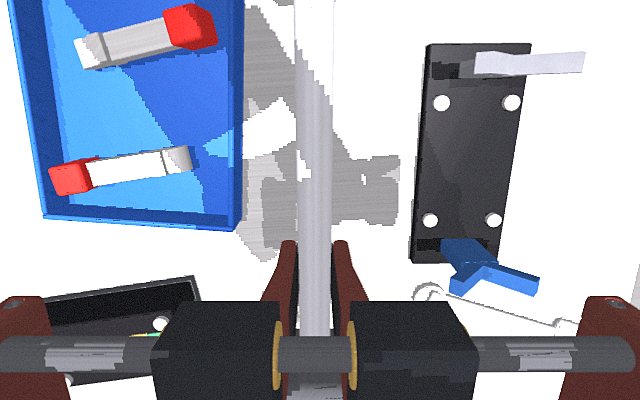

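Run:
```python
from h import *
w=load('w13')
s=onz(w,[[441,103],[512,102],[430,220],[494,220]],12);print('screws',s.round(1).tolist(),s.mean(0).round(1))
d=s[2]+s[3]-s[0]-s[1];d/=np.linalg.norm(d);print('dir',np.degrees(np.arctan2(d[1],d[0])).round(2))
hsv=cv2.cvtColor(w['pixels'],cv2.COLOR_BGR2HSV);m=cv2.inRange(hsv,(100,70,25),(130,255,255));m[:,:400]=0
c=max(cv2.findContours(m,0,2)[0],key=cv2.contourArea)[:,0]
print('hull',cv2.convexHull(c)[:,0].tolist() if 1 else 0)
print('v bottom row profile',[(x,int(c[c[:,0]==x][:,1].min()),int(c[c[:,0]==x][:,1].max())) for x in range(442,540,6) if (c[:,0]==x).any()])
print(onz(w,[[450,288],[539,294],[474,62],[584,62]],89).round(1).tolist())
```

```text
screws [[447.7, 370.1, 12.0], [450.2, 427.1, 12.0], [548.2, 365.2, 12.0], [551.3, 421.9, 12.0]] [499.4 396.1  12. ]
dir -2.88
hull [[474, 238], [539, 277], [539, 281], [537, 291], [534, 295], [533, 296], [461, 297], [451, 293], [449, 292], [440, 251], [440, 240], [441, 239], [446, 238]]
v bottom row profile [(448, 239, 239), (454, 267, 294), (460, 296, 296), (472, 287, 287), (484, 279, 279), (490, 281, 281), (496, 258, 283), (502, 266, 286), (508, 268, 288), (514, 269, 290), (520, 271, 292), (538, 282, 286)]
[[569.9, 356.5, 89.0], [578.1, 419.2, 89.0], [422.1, 362.2, 89.0], [425.7, 425.3, 89.0]]
```

Run:
```python
from h import *
w=load('w13')
print('V vertex',onz(w,[[485.5,279]],63.7).round(1),'V mouth',onz(w,[[460.5,297],[533,296]],89).round(1).tolist())
e=onz(w,[[428,45],[412,263],[530,44],[497,262]],12);print('base corners',e.round(1).tolist(),e.mean(0).round(1))
# predicted px for candidate stand centre y
d=np.array([np.cos(np.radians(-2.9)),np.sin(np.radians(-2.9)),0]);n=np.array([-d[1],d[0],0])
for cy in(392,394,396):
    c=np.array([499,cy,0]); f=c+81*d
    print(cy,proj(w,[f+[0,0,63.7],f+25.5*n+[0,0,89],f-25.5*n+[0,0,89]]).round(1).tolist())
m=cv2.cvtColor(w['pixels'],cv2.COLOR_BGR2HSV);m=cv2.inRange(m,(100,70,25),(130,255,255));m[:,:400]=0
for y in range(270,299,2): 
    x=np.nonzero(m[y])[0]; seg=np.split(x,np.where(np.diff(x)>1)[0]+1); print(y,[(int(a[0]),int(a[-1])) for a in seg if len(a)>1])
```

```text
V vertex [[579.3 393.4  63.7]] V mouth [[577.6, 364.3, 89.0], [579.5, 415.2, 89.0]]
base corners [[403.7, 358.1, 12.0], [590.0, 350.2, 12.0], [407.5, 436.4, 12.0], [593.1, 428.5, 12.0]] [498.6 393.3  12. ]
392 [[478.3, 280.0], [530.1, 298.3], [457.7, 298.4]]
394 [[480.9, 279.9], [533.0, 298.1], [460.6, 298.3]]
396 [[483.5, 279.8], [535.8, 298.0], [463.4, 298.1]]
270 [(456, 517)]
272 [(457, 523)]
274 [(455, 530)]
276 [(452, 536)]
278 [(450, 539)]
280 [(450, 479), (485, 539)]
282 [(450, 477), (491, 538)]
284 [(449, 475), (497, 538)]
286 [(449, 473), (502, 538)]
288 [(449, 470), (508, 537)]
290 [(449, 468), (514, 537)]
292 [(449, 466), (520, 536)]
294 [(454, 464), (525, 534)]
296 [(459, 462), (531, 533)]
298 []
```

```bash
python3 go.py 541.9 391.5 122 87.1
```

```text
t 41.1 pos [515.2 265.9 118.7] width 15.3 F [ 0.1 -0.2 -4.5] q [ 0.46  0.47  1.77  0.    0.92 -1.06]
shift tool m [-0.0045  0.1269  0.0193] turn deg [-0.43 -0.79  0.43]
```

>>> carry_out([
  [-0.003,0.03,0.005,0,-0.8,0.4],
  [-0.003,0.033,0.005,0,0,0],
  [-0.002,0.033,0.005,0,0,0],
  [0,0.028,0.004,0,0,0],
  [0,0,0,0,0,0],
  [0,0,0,0,0,0],
])

```text
t: 41.85
ee_pos: [541.4, 388.2, 123.8]
orientation: [0.039, 1.573, -0.044]
ft_force: [-0.4, -1.2, -4.4]
width: 15.1
```

```bash
python3 go.py 541.9 391.5 75 87.1; python3 lv.py
```

```text
t 41.85 pos [541.4 388.2 123.8] width 15.1 F [-0.4 -1.2 -4.4] q [ 0.6   0.57  1.58 -0.    1.   -0.91]
shift tool m [0.0488 0.0035 0.0004] turn deg [-0.15 -0.15  0.19]
orange seen [356.8 349. ] [347 330  21  40 520]
pred plastic hub raised 25 bbox [345. 318.] [369. 365.] [356.8 341.5]
pred plastic hub raised 0 bbox [344. 327.] [368. 373.] [355.9 349.7]
pred plastic hub raised -25 bbox [344. 335.] [367. 380.] [355.1 357.4]
```

Level and above the stand. Lowering.

>>> carry_out([
  [0.012,0.0032,0,0,0,0],
  [0.015,0,0,0,0,0],
  [0.015,0,0,0,0,0],
  [0,0,0,0,0,0],
  [0,0,0,0,0,0],
])

```text
t: 42.52
ee_pos: [540.8, 388.7, 77.5]
orientation: [0.039, 1.575, -0.047]
ft_force: [0.6, 0.3, -5.3]
width: 15.1
```

```bash
python3 go.py 541.9 391.5 42 87.1
```

```text
t 42.52 pos [540.8 388.7  77.5] width 15.1 F [ 0.6  0.3 -5.3] q [ 0.61  0.63  1.6  -0.    0.93 -0.91]
shift tool m [0.0355 0.0031 0.0011] turn deg [-0.27 -0.28  0.3 ]
```

>>> carry_out([
  [0.002,0.003,0.001,0,0,0],
  [0,0,0,0,0,0],
  [0.01,0.001,0,0,0,0],
  [0.01,0,0,0,0,0],
  [0.006,0,0,0,0,0],
  [0,0,0,0,0,0],
])

```text
t: 43.28
ee_pos: [542.4, 393.2, 48.3]
orientation: [0.04, 1.574, -0.047]
ft_force: [-0.4, 0.3, -5.4]
width: 15.1
```

```bash
python3 go.py 541.9 391.5 40 87.1;python3 piv.py
```

```text
t 43.27 pos [542.4 393.2  48.3] width 15.1 F [-0.4  0.3 -5.4] q [ 0.61  0.67  1.6  -0.    0.88 -0.9 ]
shift tool m [ 0.0083 -0.0017 -0.0004] turn deg [-0.25 -0.22  0.25]
axis [-0.004 -0.004 -1.   ] tilt y -0.24 pivot46 [542.2 393.    2.3] F [-0.4  0.3 -5.4] M [0.03 0.01 0.01] w 15.1
```

>>> carry_out([
  [0.003,-0.0015,0,0,0,0],
  [0.003,0,0,0,0,0],
  [0.002,0,0,0,0,0],
  [0,0,0,0,0,0],
])

```text
t: 43.78
ee_pos: [543.0, 392.4, 40.9]
orientation: [0.041, 1.573, -0.045]
ft_force: [0.2, -0.6, -5.9]
width: 15.3
```

```bash
python3 go.py 541.9 391.5 40 87.1;python3 piv.py
```

```text
t 43.77 pos [543.  392.4  40.9] width 15.3 F [ 0.2 -0.6 -5.9] q [ 0.61  0.68  1.6  -0.    0.87 -0.91]
shift tool m [ 0.0009 -0.001  -0.0011] turn deg [-0.26 -0.13  0.15]
axis [-0.002 -0.003 -1.   ] tilt y -0.15 pivot46 [542.9 392.3  -5.1] F [ 0.2 -0.6 -5.9] M [0.02 0.01 0.02] w 15.3
```

>>> carry_out([
  [0.0015,-0.0005,0,0,0,0],
  [0.001,0,0,0,0,0],
  [0,0,0,0,0,0],
])

```text
t: 44.15
ee_pos: [543.9, 393.3, 39.8]
orientation: [0.043, 1.57, -0.043]
ft_force: [-0.2, 1.7, -2.7]
width: 15.1
```

```bash
python3 go.py 541.9 391.5 40 87.1;python3 piv.py
```

```text
t 44.15 pos [543.9 393.3  39.8] width 15.1 F [-0.2  1.7 -2.7] q [ 0.61  0.68  1.6  -0.    0.86 -0.91]
shift tool m [-0.0002 -0.0019 -0.0019] turn deg [-0.25 -0.    0.01]
axis [-0. -0. -1.] tilt y -0.01 pivot46 [543.9 393.3  -6.2] F [-0.2  1.7 -2.7] M [ 0.27  0.06 -0.08] w 15.1
```

>>> carry_out([
  [0,0,0,0,0,0],
  [0,0,0,0,0,0],
  [0,0,0,0,0,0],
  [0,0,0,0,0,0],
  [0,0,0,0,0,0],
  [0,0,0,0,0,0],
], grip=0.4)

```text
t: 44.9
ee_pos: [544.7, 392.7, 40.3]
orientation: [0.043, 1.569, -0.044]
ft_force: [0.6, -0.2, 1.1]
width: 52.7
```

>>> carry_out([
  [-0.015,0,0,0,0,0],
  [-0.03,0,0,0,0,0],
  [-0.04,0,0,0,0,0],
  [-0.04,0,0,0,0,0],
  [-0.03,0,-0.03,0,0,0],
  [0,-0.05,-0.03,0,0,0],
  [0,-0.05,-0.03,0,0,0],
  [0,0,0,0,0,0],
])

```text
t: 45.9
ee_pos: [447.6, 296.8, 207.6]
orientation: [0.046, 1.563, -0.04]
ft_force: [0.7, 0.8, -0.2]
width: 52.4
```

```bash
python3 go.py 541.9 391.5 40 87.1; python3 tray.py
python3 - <<'E'
from h import *
w=snap('wrist','w14');s=snap('side','s14');t=snap('top','t14')
c=np.array([498.9,393.9,75]);a=np.radians(-2.9);d=np.array([np.cos(a),np.sin(a),0])
hs=lambda i:cv2.cvtColor(i['pixels'],cv2.COLOR_BGR2HSV)
for n,i in(('t',t),('s',s),('w',w)):
    m=cv2.inRange(hs(i),(6,140,90),(18,255,255));k,l,st,cc=cv2.connectedComponentsWithStats(m)
    if k>1: j=1+np.argmax(st[1:,4]);print(n,'orange',cc[j].round(1),st[j])
    P=[c-115*d+[0,y,z]+x*d for x in(-10,10) for y in(-24,24) for z in(-24,24)];Q=proj(i,P);print('   pred seated bbox',Q.min(0).round(),Q.max(0).round())
    if i is not w: print('hub pred',proj(i,[c+110*d]).round(1))
# two-view bar check: rendered crop for view
a1=cv2.resize(t['pixels'][195:300,130:240],None,fx=4,fy=4);b1=cv2.resize(s['pixels'][290:400,210:400],None,fx=2.4,fy=2.4)
o=np.zeros((420,440+456,3),np.uint8);o[:,:440]=a1;o[:264,440:]=b1
a2=cv2.resize(w['pixels'],None,fx=.6,fy=.6);cv2.imwrite('pics/fin.png',cv2.resize(o,(790,370)))
E
```

```text
t 45.9 pos [447.6 296.8 207.6] width 52.4 F [ 0.7  0.8 -0.2] q [ 0.56  0.28  1.82 -0.    1.04 -0.95]
shift tool m [0.1686 0.099  0.0878] turn deg [-0.21  0.41 -0.23]
tray area 4548.5 corners [[344.0, 220.0], [543.0, 197.0], [521.0, 37.0], [323.0, 63.0]] ctr [432.7 129.1]
t orange [313. 193.] [313 193   1   1   1]
   pred seated bbox [142. 287.] [169. 299.]
hub pred [[164.9 203.2]]
s orange [351.4 377.4] [343 359  18  38 433]
   pred seated bbox [342. 354.] [363. 398.]
hub pred [[239.4 329.9]]
w orange [427.9 102.6] [ 394   90   68   26 1617]
   pred seated bbox [392.  87.] [466. 117.]
```

Run:
```python
from h import *
w=load('w14');t=load('t14');s=load('s14')
c=np.array([498.9,393.9,75]);a=np.radians(-2.9);d=np.array([np.cos(a),np.sin(a),0])
g=cv2.cvtColor(w['pixels'],cv2.COLOR_BGR2GRAY).astype(int)
for k in(-55,-35,-15,5,25,45):
    q=proj(w,[c+k*d+[0,0,0]])[0]; u,v=q.round().astype(int)
    if 0<=v<400 and u<610: row=g[v,u-30:u+30]; x=np.nonzero(row>75)[0]; print(k,q.round(1),'bright',x.min()+u-30 if len(x) else None,x.max()+u-30 if len(x) else None,row[::3].tolist())
# dark steel hub in side view
print('hub side pred',proj(s,[c+110*d,c+110*d+[0,0,24]]).round(1).tolist(),'orange hub ctr side',proj(s,[c-115*d]).round(1))
for dz in(-10,0,10): print('orange mean pred z',dz,[np.mean(proj(i,[c-115*d+[0,y,z+dz]+x*d for x in(-10,10) for y in(-24,24) for z in(-24,24)]),0).round(1).tolist() for i in(s,w)])
hsv=cv2.cvtColor(t['pixels'],cv2.COLOR_BGR2HSV)
for n,m in(('red',cv2.inRange(hsv,(0,150,70),(6,255,255))),('yel',cv2.inRange(hsv,(20,130,100),(35,255,255)))):
    k,l,st,cc=cv2.connectedComponentsWithStats(m)
    print(n,[(cc[j].round(1).tolist(),onz(t,[cc[j]],45)[0][:2].round(0).tolist()) for j in range(1,k) if st[j,4]>8 and cc[j][0]<500])
```

```text
-55 [419.3 168. ] bright 412 448 [34, 16, 22, 18, 15, 18, 32, 35, 120, 150, 177, 186, 172, 144, 32, 27, 119, 172, 174, 168]
-35 [417.3 188.5] bright 410 446 [32, 9, 13, 2, 9, 19, 37, 32, 115, 147, 177, 185, 169, 139, 31, 31, 131, 177, 176, 178]
-15 [415.5 208.3] bright 408 444 [34, 32, 1, 14, 22, 10, 19, 28, 114, 146, 176, 184, 171, 142, 27, 29, 113, 144, 181, 177]
5 [413.7 227.4] bright 407 443 [29, 27, 10, 8, 12, 9, 31, 28, 119, 152, 180, 188, 168, 30, 33, 21, 183, 174, 176, 173]
25 [412.  245.8] bright 405 441 [30, 26, 21, 13, 9, 13, 21, 27, 116, 151, 176, 183, 174, 175, 82, 21, 182, 176, 178, 179]
45 [410.3 263.5] bright 403 439 [31, 29, 26, 25, 28, 31, 32, 33, 125, 170, 205, 211, 191, 57, 31, 15, 182, 170, 173, 172]
hub side pred [[239.4, 329.9], [237.7, 322.8]] orange hub ctr side [[352.5 376. ]]
orange mean pred z -10 [[352.2, 378.9], [422.7, 100.7]]
orange mean pred z 0 [[352.5, 376.2], [426.2, 101.3]]
orange mean pred z 10 [[352.8, 373.5], [429.8, 101.9]]
red [([465.0, 248.9], [510.0, -390.0])]
yel [([285.1, 141.5], [783.0, 90.0]), ([360.1, 189.6], [659.0, -111.0]), ([370.9, 189.7], [660.0, -140.0]), ([333.0, 191.6], [652.0, -40.0]), ([315.7, 191.1], [652.0, 6.0]), ([293.8, 196.8], [636.0, 63.0]), ([462.3, 234.9], [546.0, -383.0])]
```

```bash
python3 tray.py
python3 - <<'E'
from h import *
for n in('t7','s7','w13','t14','s14','w14'):
    i=load(n);hsv=cv2.cvtColor(i['pixels'],cv2.COLOR_BGR2HSV)
    m=cv2.inRange(hsv,(0,130,45),(5,255,255))|cv2.inRange(hsv,(174,130,45),(180,255,255))
    k,l,st,cc=cv2.connectedComponentsWithStats(m)
    for j in range(1,k):
        P=onz(i,[cc[j]],25)[0]
        if st[j,4]>25 and 300<P[0]<560 and 20<P[1]<240: print(n,cc[j].round(1),st[j,4],P.round(0)[:2])
E
```

```text
tray area 4551.0 corners [[344.0, 220.0], [543.0, 197.0], [521.0, 37.0], [323.0, 63.0]] ctr [432.9 129.1]
t7 [286.8 252.8] 74 [488.  78.]
t7 [243.5 292.2] 82 [383. 189.]
s7 [348.  244.1] 80 [491.  68.]
s7 [379.4 295.7] 148 [383. 188.]
w13 [189.9  26.7] 1914 [382. 180.]
w13 [ 71.3 177.1] 1212 [489.  63.]
w13 [284.6 243.7] 32 [558. 235.]
t14 [289.3 253.1] 81 [487.  71.]
t14 [245.6 292.4] 84 [382. 183.]
s14 [380.4 293.5] 141 [383. 182.]
w14 [195.2 109.6] 837 [383. 180.]
w14 [108.2 212.6] 687 [489.  65.]
```

```bash
python3 -c "
from h import *
print(ctrl.close_job())"
```

```text
the job is handed in; nothing more can be done
None
```

I finished the whole job and handed it in at about 46 s of the 210 s allowed. No verdict is reported. My last measurements agreed with every target.

- **Pins:** Two were present; the third pocket was empty. I rocked each about 12° to both sides, pulled it straight up and left it lying in the blue tray. The last pictures show both heads inside the tray walls. The tray had shifted about 6 mm, probably the announced knock, and the pins were still inside.
- **Knob:** I turned it about 150° clockwise from above. Before I let go, the pointer tip and mark tip measured within about 0.1 mm of each other along the scale. The mark read the same in the top view before and after.
- **Shaft:** I gripped it at its balance point, with almost no moment at the wrist. It stayed level while carried, with its axis over 90 mm up. It now lies in both V saddles with the steel hub at the blue one. The bar and plastic hub appear within about 1–2 mm of where a seated shaft should be.

Two things did not go as the text said:

- **Finger length:** The fingers end about 25 mm short of the reported TCP, so my first grasp slid over the pin's head. I confirmed the offset in the wrist picture and used it from then on.
- **Final check:** I had used all 16 pictures, so I could not view the finished scene. That check rests on colour masks and pixel measurements only. I did not measure the bystander objects again; no move went near them.

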